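# Put two mixed-up sets of check weights back in their blocks

## Robot

A 6-joint arm with a two-finger parallel gripper is mounted at the origin on a cart in front of the work surface, level with it; the furniture and walls round the work are solid. World frame = base frame: x ahead of the robot, y to its left, z up, the work surface at z = 0. Lengths are in m, angles in rad, forces in N, time in s.
With the tool pointing down it reaches from about 0.3 to 0.875 m from the base axis. Payload 6.4 kg.
Tool frame: the origin (TCP) lies at the very end of the fingers, on their centre line; the grasp point (between the pads) lies 19 mm behind it (grasp_offset is the distance from the TCP to the grasp point, in m); z points along the fingers, y is the line along which they close (so a half turn about z gives the same grasp; the last joint's range is limited). The gripper opens to 85 mm and grips with 20 to 120 N. Pads are 22 mm wide; open, the fingers measure 114 mm over their backs; the gripper's body (76 mm by 85 mm) begins 54 mm behind the grasp point. The pads swing forward as they close: fully open they stand 13 mm farther back than shut.
Start: joints at [-1.332, 0.181, 1.607, -0, 1.354, -0.206], TCP at [0.247, -0.519, 0.231] pointing down, gripper open.
Joint ranges: [-2.99, 2.99], [-0.89, 2.07], [0.3, 2.58], [-1.14, 4.28], [0, 2.63], [-3.12, 3.12]. Speed limits (rad/s): [2.57, 2.57, 3.01, 3.14, 3.14, 3.14].

## Interface

Orientations are given as a 3x3 rotation matrix whose columns are the frame's x, y, z axes.
In Python, from cell import * gives the robot as it stands. The module is installed in compiled form; this text tells all that it offers.
- The arm moves only by the tool carry_out, never from a script. Its argument "steps" is a list of rows, each an object of numbers: "x", "y", "z": the shift along the tool's x, y, z in mm; "yaw": the turn about the tool's z in rad; "jaw": the finger opening in mm, from 0 to 85.4. In form: [{"x": .., "y": .., "z": .., "yaw": .., "jaw": ..}, ...]. A call has 1 to 10 rows; each row is the pose to reach, as a shift and turn from the pose commanded when the call began, along the tool's axes at that moment; what a row does not reach only later rows make up. A row lasts 1/12 s, in which the tool goes at most 41.7 mm and 7.16 degrees, less where a joint would pass 70% of its speed; a pose out of reach is approached as far as the arm can. A call with a gripper value outside its range is refused whole. The fingers move at their own pace and stop on an object; the grip force is fixed at half the most. Time passes only in rows, so rows that repeat a pose let the fingers close. It gives the time, the measured TCP pose, the force, the opening and the grip force at its end, in the units of the state.
- get_state(): the state, without advancing time (a new reading comes with each control period).
- grab_frame(name): name is "scene" or "side" or "wrist"; returns (picture, depth): 420x560x3 uint8, red, green, blue; 420x560 float32, m along the optical axis (not along the pixel's ray), 0 where there is no reading.
- calibration(name): a dict with "fx", "fy", "cx", "cy" (pixels), "k1" (the pictures are not rectified: a ray, as slopes to the right and down, at radius r is drawn at 1 + k1 r^2 times it, then the intrinsics apply), "eye" and "rotation" of the camera in the world. Camera axes: x right, y down, z forward; pixel columns grow to the right and rows downward; lengths in m; the calibration is good to about 2 mm. A picture is of the moment at which its call begins: read the wrist's pose just before it. calibration takes no time and is no camera call; for the wrist camera it gives the pose at the moment of the call.
- job_done(): hands the job in; it is judged then, once.
The state is a dict: "clock": time; "joints": joint angles; "joint_velocities": joint speeds; "joint_torque": joint torques, N m; "ee_pos": TCP position; "tool_rot": TCP orientation; "contact_force": force on the tool from outside, world axes, zero at the start; "wrist_torque": the same for the moment, N m; "gripper_width": finger opening in m; "finger_force": force on a finger pad.
Only numpy, scipy, OpenCV 4.12 (cv2) and the standard library are available. Lean on these libraries where they do the work, as an engineer would, in place of code of your own. Each camera call takes 0.05 s, during which the arm holds its last target. There are 200 camera calls.

## Task

The balance check is finished and its two weight sets stand mixed up on the bench. Put each weight back in its own block, the two steel ones in the grey plastic block and the two brass ones in the wooden block, each fully down in the well of its own size, upright and let go. Do not tip any weight over, and leave the tweezers and the small carton where they are.

Things in the scene. Friction and masses are not known exactly. Their poses are not given: they have to be found in the camera images.
- steel_large: Large silvery polished steel knob weight: a cylinder 28 mm wide and 34 mm high, on it a thin neck and a 17 mm knob; 48 mm high in all, about 200 g. Origin: centre of its underside, z up. Grip the cylinder, fingertips 13 mm or more above its underside to clear the block. The lane is narrow: glass tank right of y = 0.235, tall tester left of y = 0.51; near the tank a wide hand must lie fore and aft.
- steel_small: Small silvery polished steel knob weight: a cylinder 18 mm wide and 24 mm high, on it a thin neck and a 11 mm knob; 34 mm high in all, about 60 g. Origin: centre of its underside, z up. Grip the cylinder, fingertips 13 mm or more above its underside to clear the block. The lane is narrow: glass tank right of y = 0.235, tall tester left of y = 0.51; near the tank a wide hand must lie fore and aft.
- brass_large: Large yellow brass knob weight: a cylinder 28 mm wide and 34 mm high, on it a thin neck and a 17 mm knob; 48 mm high in all, about 200 g. Origin: centre of its underside, z up. Grip the cylinder, fingertips 13 mm or more above its underside to clear the block. The lane is narrow: glass tank right of y = 0.235, tall tester left of y = 0.51; near the tank a wide hand must lie fore and aft.
- brass_small: Small yellow brass knob weight: a cylinder 18 mm wide and 24 mm high, on it a thin neck and a 11 mm knob; 34 mm high in all, about 60 g. Origin: centre of its underside, z up. Grip the cylinder, fingertips 13 mm or more above its underside to clear the block. The lane is narrow: glass tank right of y = 0.235, tall tester left of y = 0.51; near the tank a wide hand must lie fore and aft.
- grey_block: Grey plastic weight block, 44 (x) x 82 (y) x 16 mm high; does not slide. Origin: centre of its underside, z up; its -x side (blank card) faces the robot more or less. Two round wells open at the top: large (32 mm wide) at x 0, y -16 mm; small (22 mm wide) at x 0, y +20 mm; both 9 mm deep, floor 7 mm above the underside, 3 mm chamfer. Home of the steel weights.
- wood_block: Light-brown wooden weight block, 44 (x) x 82 (y) x 16 mm high; does not slide. Origin: centre of its underside, z up; its -x side (blank card) faces the robot more or less. Two round wells open at the top: large (32 mm wide) at x 0, y +16 mm; small (22 mm wide) at x 0, y -20 mm; both 9 mm deep, floor 7 mm above the underside, 3 mm chamfer. Home of the brass weights.
- tweezers: White plastic tweezers, 124 x 13 x 9 mm, lying flat behind the blocks; a bystander. Origin: middle of its underside.
- label_box: Small pale carton, 60 x 90 x 55 mm, behind the blocks; a bystander. Origin: centre of its underside.

How it is judged:
At the end, for the whole second after the job is handed in: All four weights stand at rest and released, each bottomed (within 3 mm) in the well of its size, within 5 mm of its centre and upright within 0.12 rad: steel in the grey block, brass in the wooden block (x of steel_large in the frame of grey_block between -0.005 and 0.005 m and y of steel_large in the frame of grey_block between -0.021 and -0.011 m and z of steel_large in the frame of grey_block between 0.004 and 0.01 m and angle between each of steel_large, steel_small, brass_large, brass_small's own z axis and vertical below 0.12 rad and linear speed of each of steel_large, steel_small, brass_large, brass_small below 0.02 m/s and angular speed of each of steel_large, steel_small, brass_large, brass_small below 0.3 rad/s and x of steel_small in the frame of grey_block between -0.005 and 0.005 m and y of steel_small in the frame of grey_block between 0.015 and 0.025 m and z of steel_small in the frame of grey_block between 0.004 and 0.01 m and x of brass_large in the frame of wood_block between -0.005 and 0.005 m and y of brass_large in the frame of wood_block between 0.011 and 0.021 m and z of brass_large in the frame of wood_block between 0.004 and 0.01 m and x of brass_small in the frame of wood_block between -0.005 and 0.005 m and y of brass_small in the frame of wood_block between -0.025 and -0.015 m and z of brass_small in the frame of wood_block between 0.004 and 0.01 m); the robot touches nothing.
It fails at once if a weight is tipped over (angle between any of steel_large, steel_small, brass_large, brass_small's own z axis and vertical above 0.7 rad).
It fails at once if the tweezers are pushed about (distance of tweezers from where it was at the start of the episode above 0.02 m).
It fails at once if the carton is pushed about (distance of label_box from where it was at the start of the episode above 0.02 m).
It also fails if it takes over 99 s, if anything falls off the work surface, if the arm or the gripper's body presses on something with over 40 N, if the wrist force passes 120 N, or if a joint passes its speed limit or range.

## Working session

There is one attempt and no reset: what is moved stays moved. The work goes in short steps, Python scripts to look and compute and a tool call to move; the robot and the scene stay as the last step left them, time stands still between calls to the robot, and variables do not carry over. Pictures are saved under pics/ and viewed, at most 14 in all, crops included, and the job is handed in when it is done.

Besides the shell and the picture viewer there is one more tool, called after "Request:" as a command line: name --argument value ..., lists and objects as JSON in quotes. carry_out: Moves the arm, as the interface text tells. Its arguments: {"type":"object","properties":{"steps":{"type":"array"}},"required":["steps"]}

```bash
mkdir -p pics
python3 - <<'E'
from cell import *
import cv2,numpy as np
s=get_state();print(s['clock'],s['ee_pos'],s['tool_rot'],s['gripper_width'])
for n in ['scene','side']:
    p,d=grab_frame(n);cv2.imwrite(f'pics/{n}0.png',p[:,:,::-1]);np.savez(f'pics/{n}0.npz',p=p,d=d)
    c=calibration(n);print(n,c)
E
```

```text
0.0 [ 0.24726571 -0.51847987  0.23035072] [[ 9.02712914e-01  4.30243174e-01 -4.53502035e-04]
 [ 4.30243270e-01 -9.02711252e-01  1.76743605e-03]
 [ 3.51045905e-04 -1.79060354e-03 -9.99998335e-01]] 0.08520882153156736
scene {'fx': 496.1458408275638, 'fy': 496.1458408275638, 'cx': 278.99609428932615, 'cy': 207.6057382963271, 'k1': -0.011770598290072416, 'eye': array([0.03497506, 0.79096192, 0.63015859]), 'rotation': array([[-0.6688971 , -0.49333312,  0.55605675],
       [-0.74305799,  0.46488529, -0.48140054],
       [-0.02101177, -0.73518984, -0.67753554]])}
side {'fx': 542.9165973851075, 'fy': 542.9165973851075, 'cx': 280.548596801624, 'cy': 209.09226005775074, 'k1': -0.13475781751560767, 'eye': array([1.08811826, 0.30396211, 0.74591685]), 'rotation': array([[ 0.12276943,  0.75499445, -0.64413589],
       [ 0.99233439, -0.10263885,  0.06883107],
       [-0.0141463 , -0.64764855, -0.76180787]])}
```

View pics/scene0.png

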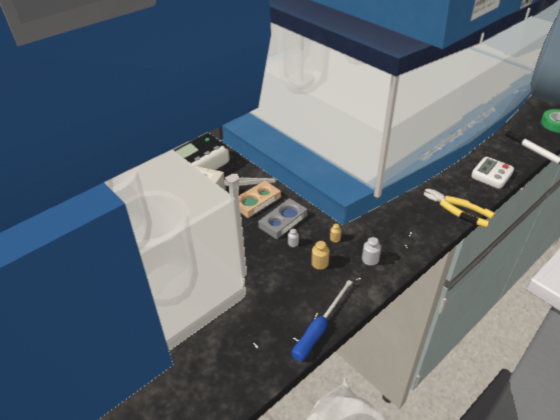

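View pics/side0.png

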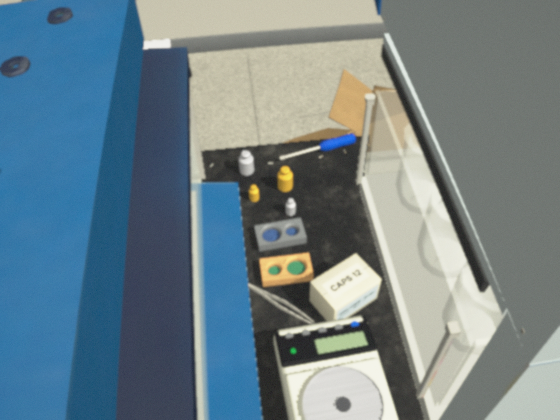

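The scene view shows steel_large at about (372,250), brass_large at (320,255), brass_small at (336,233), steel_small at (293,237), the grey block at (283,217) and the wood block at (257,197). In the side view they are at (246,162), (286,178), (254,193), (291,207), (280,233) and (287,268).

```bash
cat > h.py <<'E'
import numpy as np,cv2
from cell import *
def rays(c,uv):
    uv=np.atleast_2d(np.float64(uv));K=np.array([[c['fx'],0,c['cx']],[0,c['fy'],c['cy']],[0,0,1]])
    n=cv2.undistortPoints(uv.reshape(-1,1,2),K,np.array([c['k1'],0,0,0.])).reshape(-1,2)
    return np.c_[n,np.ones(len(n))]@c['rotation'].T
def plane(c,uv,z):
    r=rays(c,uv);return c['eye']+r*((z-c['eye'][2])/r[:,2:])
def cloud(c,d):
    v,u=np.nonzero(d>0);r=rays(c,np.c_[u,v]);return u,v,c['eye']+r*d[v,u][:,None]
def tri(c1,a,c2,b):
    A=[];y=[]
    for c,p in((c1,a),(c2,b)):
        r=rays(c,p)[0];r/=np.linalg.norm(r);M=np.eye(3)-np.outer(r,r);A.append(M);y.append(M@c['eye'])
    return np.linalg.lstsq(np.vstack(A),np.hstack(y),rcond=None)[0]
E
python3 - <<'E'
from h import *
ims=[]
for n,(x0,y0,x1,y1) in {'scene':(225,160,400,290),'side':(215,130,390,330)}.items():
    f=np.load(f'pics/{n}0.npz');c=calibration(n)
    u,v,P=cloud(c,f['d'])
    m=(u>x0)&(u<x1)&(v>y0)&(v<y1)&(P[:,0]>.3)&(P[:,0]<.8)&(P[:,1]>.2)&(P[:,1]<.52)
    print(n,(f['d'][y0:y1,x0:x1]==0).sum(),'table z',np.median(P[m&(P[:,2]<.006),2]))
    # height map blobs on xy grid 1mm
    g=np.zeros((500,320),np.uint8);Q=P[m&(P[:,2]>.009)&(P[:,2]<.08)]
    g[((Q[:,0]-.3)*1000).astype(int),((Q[:,1]-.2)*1000).astype(int)]=255
    g=cv2.morphologyEx(g,cv2.MORPH_CLOSE,np.ones((3,3)))
    k,l,st,ce=cv2.connectedComponentsWithStats(g)
    for i in range(1,k):
        if st[i,4]>40:
            q=Q[l[((Q[:,0]-.3)*1000).astype(int),((Q[:,1]-.2)*1000).astype(int)]==i]
            print(st[i],'x',q[:,0].min().round(4),q[:,0].max().round(4),'y',q[:,1].min().round(4),q[:,1].max().round(4),'zmax',q[:,2].max().round(4))
    ims.append(cv2.resize(f['p'][y0:y1,x0:x1,::-1],None,fx=(4 if n=='scene' else 3),fy=(4 if n=='scene' else 3),interpolation=cv2.INTER_CUBIC))
    cv2.imwrite(f'pics/{n}0c.png',ims[-1])
E
```

```text
scene 88 table z 0.00031396894240776074
[183  32  24  10  93] x 0.3327 0.3418 y 0.3835 0.4068 zmax 0.015
[106  38  28  28 462] x 0.3383 0.3654 y 0.3065 0.3335 zmax 0.0496
[173  89  28  27 450] x 0.3899 0.4153 y 0.3739 0.4007 zmax 0.0502
[ 34 107  10  11  50] x 0.4077 0.4174 y 0.2342 0.2437 zmax 0.0798
[  0 112  25   5  67] x 0.4121 0.4168 y 0.2005 0.225 zmax 0.0799
[118 116  19  19 176] x 0.4161 0.4346 y 0.3185 0.3362 zmax 0.0352
[   0  119  106  263 7542] x 0.4198 0.6817 y 0.2001 0.306 zmax 0.08
[179 157  19  18 188] x 0.4579 0.4745 y 0.3799 0.3977 zmax 0.0356
[ 120  194   87   51 1867] x 0.4945 0.5449 y 0.3204 0.406 zmax 0.0193
[ 121  269   85   50 1428] x 0.57 0.6184 y 0.3215 0.406 zmax 0.0197
side 146 table z 3.397162531221243e-05
[262   3  58  24 555] x 0.3035 0.3266 y 0.4628 0.52 zmax 0.0245
[235  20  26   8  57] x 0.3202 0.3273 y 0.4359 0.4604 zmax 0.0159
[104  48  28  20 400] x 0.3483 0.3676 y 0.3044 0.3319 zmax 0.0498
[172  97  28  23 392] x 0.3975 0.4195 y 0.3728 0.3996 zmax 0.05
[117 119  18  17 165] x 0.4196 0.4354 y 0.3174 0.3346 zmax 0.0369
[   48   127    55   293 11664] x 0.4275 0.7197 y 0.2481 0.3028 zmax 0.0599
[308 140  12 223 542] x 0.4407 0.6622 y 0.5087 0.52 zmax 0.0794
[179 162  18  16 163] x 0.4627 0.4778 y 0.3796 0.3962 zmax 0.0352
[ 119  194   87   54 2038] x 0.4943 0.5478 y 0.3197 0.405 zmax 0.0198
[ 122  270   83   48 2373] x 0.5704 0.6174 y 0.322 0.4048 zmax 0.0198
[ 192  310  108   97 5501] x 0.6106 0.706 y 0.3927 0.499 zmax 0.0602
[ 143  412  123   28 1693] x 0.712 0.7395 y 0.3431 0.4656 zmax 0.0518
```

View pics/scene0c.png

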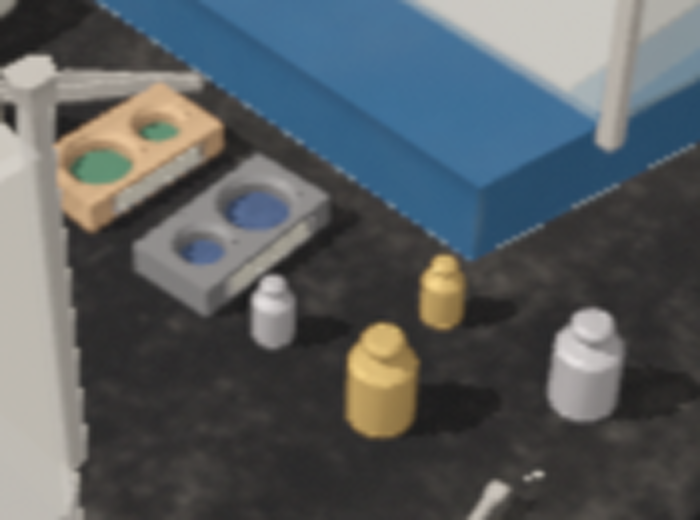

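View pics/side0c.png

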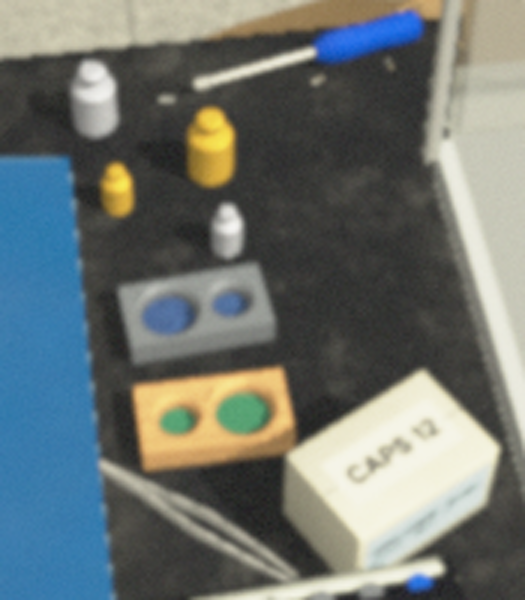

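The crops confirm it: the left well in the scene crop is grey-small and the right one grey-large, and the wood block is the mirror of that. The path is free except for the tank. Next I'll fit the poses and the obstacle extents.

Run:
```python
from h import *
from scipy.optimize import least_squares
W={'SL':(.352,.319,.014,.034),'BL':(.4045,.387,.014,.034),'BS':(.4258,.3266,.009,.024),'SS':(.467,.388,.009,.024)}
B={'grey':(.5205,.363),'wood':(.594,.3635)}
allP=[]
for n in('scene','side'):
    f=np.load(f'pics/{n}0.npz');c=calibration(n);u,v,P=cloud(c,f['d']);allP.append(P)
    for k,(x,y,r,h) in W.items():
        m=(np.hypot(P[:,0]-x,P[:,1]-y)<r+.008)&(P[:,2]>.006)&(P[:,2]<h-.004);q=P[m,:2]
        s=least_squares(lambda p:np.hypot(q[:,0]-p[0],q[:,1]-p[1])-r,[x,y],loss='soft_l1',f_scale=.001)
        print(n,k,s.x.round(4),len(q),np.sqrt(np.median(s.fun**2)).round(4))
    for k,(x,y) in B.items():
        m=(abs(P[:,0]-x)<.035)&(abs(P[:,1]-y)<.055)&(P[:,2]>.013)&(P[:,2]<.022)&((P[:,1]<.40)|(P[:,0]<.6))
        q=(P[m,:2]*1000).astype(np.float32);print(n,k,cv2.minAreaRect(q),np.median(P[m,2]).round(4))
P=np.vstack(allP);m=(P[:,2]>.03)
for y in np.arange(-.6,.6,.1):
    q=P[m&(P[:,1]>y)&(P[:,1]<y+.1)&(P[:,0]>.1)]
    if len(q):
        print('y%.1f'%y,'minx',np.percentile(q[:,0],1).round(3),'x,z range in .1-.5:',[(round(z,2),q[(abs(q[:,2]-z)<.03)][:,0].min().round(3)) for z in(.06,.12,.2,.3,.4) if (abs(q[:,2]-z)<.03).any()])
q=P[(P[:,0]>.3)&(P[:,0]<.7)&(P[:,1]>.1)&(P[:,1]<.36)&(P[:,2]>.09)]
for z in(.1,.15,.2,.3,.4,.5):
    t=q[abs(q[:,2]-z)<.03]
    if len(t):print('tank z',z,'ymax',np.percentile(t[:,1],99).round(3),len(t))
q=P[(P[:,0]>.44)&(P[:,0]<.7)&(P[:,1]>.26)&(P[:,1]<.3)&(P[:,2]>.01)];print('base z',np.median(q[:,2]),q[:,2].max())
```

```text
scene SL [0.3532 0.318 ] 166 0.0005
scene BL [0.4049 0.3856] 159 0.0004
scene BS [0.4267 0.3261] 53 0.0005
scene SS [0.4681 0.3875] 58 0.0007
scene grey ((520.004150390625, 362.96856689453125), (48.35765838623047, 84.47682189941406), 6.245664596557617) 0.0159
scene wood ((594.18115234375, 363.5412292480469), (84.15728759765625, 48.34269332885742), 89.6505126953125) 0.0161
side SL [0.3516 0.318 ] 131 0.0007
side BL [0.4034 0.3858] 135 0.0006
side BS [0.4251 0.3259] 52 0.0005
side SS [0.4669 0.3877] 54 0.0005
side grey ((520.7827758789062, 362.3438415527344), (46.99806213378906, 82.25656127929688), 5.734441757202148) 0.0155
side wood ((593.689697265625, 363.0942687988281), (46.55294418334961, 82.19685363769531), 1.3396098613739014) 0.016
y-0.4 minx 0.41 x,z range in .1-.5: [(0.06, np.float64(0.41))]
y-0.3 minx 0.392 x,z range in .1-.5: [(0.06, np.float64(0.392)), (0.12, np.float64(0.391)), (0.2, np.float64(0.394)), (0.3, np.float64(0.394))]
y-0.2 minx 0.376 x,z range in .1-.5: [(0.06, np.float64(0.388)), (0.12, np.float64(0.387)), (0.2, np.float64(0.385)), (0.3, np.float64(0.375))]
y-0
[... 401 characters left out ...]
.2, np.float64(0.397)), (0.3, np.float64(0.228)), (0.4, np.float64(0.258))]
y0.2 minx 0.408 x,z range in .1-.5: [(0.06, np.float64(0.408)), (0.12, np.float64(0.407)), (0.2, np.float64(0.407)), (0.3, np.float64(0.397))]
y0.3 minx 0.347 x,z range in .1-.5: [(0.06, np.float64(0.338))]
y0.4 minx 0.622 x,z range in .1-.5: [(0.06, np.float64(0.406))]
y0.5 minx 0.353 x,z range in .1-.5: [(0.06, np.float64(0.419)), (0.12, np.float64(0.419)), (0.2, np.float64(0.419)), (0.3, np.float64(0.437)), (0.4, np.float64(0.358))]
tank z 0.1 ymax 0.243 3498
tank z 0.15 ymax 0.243 5928
tank z 0.2 ymax 0.243 6066
tank z 0.3 ymax 0.248 17225
tank z 0.4 ymax 0.185 12884
base z 0.05409127382642148 0.05985660878061361
```

Run:
```python
from h import *
allP=[]
for n in('scene','side'):
    f=np.load(f'pics/{n}0.npz');c=calibration(n);u,v,P=cloud(c,f['d']);allP.append(P)
    m=(P[:,0]>.2)&(P[:,0]<.36)&(P[:,1]>0)&(P[:,1]<.25)&(P[:,2]>.1)
    print(n,m.sum(),u[m].min() if m.any() else '',u[m].max() if m.any() else '',v[m].min() if m.any() else '',v[m].max() if m.any() else '')
P=np.vstack(allP)
print('max z / z 10-pct above .25 by cell (rows x, cols y)')
ys=np.arange(.0,.62,.04);print([round(y,2) for y in ys])
for x in np.arange(.3,.8,.06):
    print(round(x,2),[round(float(np.percentile(t[:,2],98)),2) if len(t:=P[(P[:,0]>x)&(P[:,0]<x+.06)&(P[:,1]>y)&(P[:,1]<y+.04)])>5 else None for y in ys])
```

```text
scene 1719 531 559 9 104
side 9 23 31 0 0
max z / z 10-pct above .25 by cell (rows x, cols y)
[np.float64(0.0), np.float64(0.04), np.float64(0.08), np.float64(0.12), np.float64(0.16), np.float64(0.2), np.float64(0.24), np.float64(0.28), np.float64(0.32), np.float64(0.36), np.float64(0.4), np.float64(0.44), np.float64(0.48), np.float64(0.52), np.float64(0.56), np.float64(0.6)]
0.3 [0.02, 0.0, 0.01, 0.01, 0.0, 0.0, 0.0, 0.05, 0.05, 0.01, 0.01, 0.02, 0.46, 0.48, 0.49, 0.5]
0.36 [0.41, 0.41, 0.37, 0.37, 0.38, 0.32, 0.32, 0.03, 0.03, 0.05, 0.0, 0.0, 0.4, 0.42, 0.42, 0.42]
0.42 [0.41, 0.41, 0.42, 0.41, 0.41, 0.32, 0.32, 0.06, 0.03, 0.03, 0.0, 0.0, 0.23, 0.39, 0.22, 0.22]
0.48 [0.42, 0.42, 0.42, 0.42, 0.42, 0.32, 0.32, 0.06, 0.02, 0.02, 0.02, 0.0, 0.04, 0.42, 0.19, None]
0.54 [None, 0.42, 0.42, 0.42, 0.42, 0.32, 0.32, 0.06, 0.02, 0.02, 0.02, 0.0, 0.04, 0.46, 0.19, 0.19]
0.6 [None, 0.42, 0.42, 0.42, 0.42, 0.32, 0.32, 0.06, 0.02, 0.06, 0.06, 0.06, 0.06, 0.49, 0.19, None]
0.66 [None, 0.42, 0.42, 0.42, 0.42, 0.32, 0.32, 0.06, 0.04, 0.05, 0.06, 0.06, 0.06, 0.52, 0.19, 0.13]
0.72 [None, None, 0.42, 0.42, 0.42, 0.32, 0.32, 0.06, 0.06, 0.06, 0.06, 0.06, 0.04, 0.56, 0.19, 0.1]
0.78 [None, None, 0.43, 0.43, 0.43, 0.32, 0.32, 0.06, 0.06, 0.06, 0.06, 0.06, 0.23, 0.56, 0.19, 0.17]
```

Run:
```python
from h import *
f=np.load('pics/scene0.npz');d=f['d']
print(d[10:140:10,525:560:5].round(2))
cv2.imwrite('pics/tr.png',cv2.resize(f['p'][0:160,440:560,::-1],None,fx=4,fy=3.7))
p,_=grab_frame('wrist');cv2.imwrite('pics/w0.png',p[:,:,::-1]);c=calibration('wrist');print(c)
```

```text
[[0.82 0.83 0.84 0.86 0.91 0.93 0.96]
 [0.86 0.87 0.89 0.92 0.94 0.97 0.62]
 [0.88 0.9  0.92 0.94 0.97 0.65 0.63]
 [0.91 0.92 0.95 0.97 0.66 0.64 0.63]
 [0.93 0.95 0.98 1.01 0.65 0.64 0.64]
 [0.95 0.98 1.01 0.65 0.65 0.64 0.64]
 [0.98 1.01 0.67 0.66 0.65 0.65 0.65]
 [1.01 1.05 0.67 0.67 0.66 0.66 0.66]
 [1.05 1.09 0.69 0.68 0.68 0.67 0.67]
 [1.15 1.19 1.19 1.19 1.19 0.7  0.69]
 [1.16 1.16 1.16 1.16 1.16 1.12 1.13]
 [1.13 1.13 1.13 1.13 1.1  1.09 1.09]
 [1.1  1.1  1.1  1.1  1.1  1.1  1.09]]
{'fx': 352.97635698360443, 'fy': 352.97635698360443, 'cx': 281.60080239166194, 'cy': 210.0109965435741, 'k1': 0.018211881675000707, 'eye': array([ 0.31346663, -0.48714014,  0.3718339 ]), 'rotation': array([[ 4.30012788e-01, -8.63879172e-01, -2.62300931e-01],
       [-9.02822796e-01, -4.11475224e-01, -1.24896512e-01],
       [-3.48389536e-05,  2.90518358e-01, -9.56869418e-01]])}
```

View pics/tr.png

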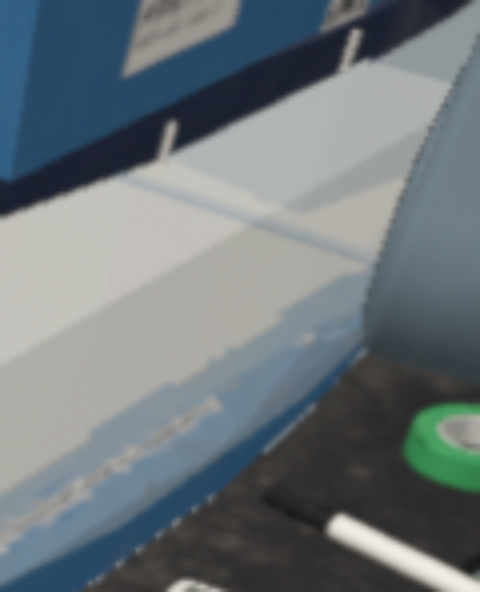

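The curved grey shape is probably the arm's own link. I'll move partway and check that it moves too.

Request:
carry_out --steps '[{"x": 173,"y": -217,"z": 0,"yaw": 0.445,"jaw": 50},{"x": 173,"y": -217,"z": 0,"yaw": 0.445,"jaw": 50},{"x": 173,"y": -217,"z": 0,"yaw": 0.445,"jaw": 50},{"x": 173,"y": -217,"z": 0,"yaw": 0.445,"jaw": 50},{"x": 173,"y": -217,"z": 0,"yaw": 0.445,"jaw": 50},{"x": 173,"y": -217,"z": 0,"yaw": 0.445,"jaw": 50},{"x": 173,"y": -217,"z": 0,"yaw": 0.445,"jaw": 50},{"x": 173,"y": -217,"z": 0,"yaw": 0.445,"jaw": 50},{"x": 173,"y": -217,"z": 0,"yaw": 0.445,"jaw": 50}]'

```text
clock: 0.9
ee_pos: [0.3105, -0.2477, 0.2314]
tool_rot: [[1.0, 0.003, 0.0], [0.003, -1.0, -0.001], [0.0, 0.001, -1.0]]
contact_force: [-0.4, -0.9, -0.1]
gripper_width: 0.0497
finger_force: 0.0
```

Run:
```python
from h import *
p,d=grab_frame('scene');print(d[10:140:15,500:560:10].round(2));cv2.imwrite('pics/s1.png',p[:,:,::-1])
s=get_state();print(s['ee_pos'],s['joints'],s['clock'],s['tool_rot'][:,0],s['gripper_width'])
```

```text
[[0.76 0.78 0.8  0.83 0.85 0.93]
 [0.78 0.81 0.85 0.89 0.93 0.98]
 [0.83 0.86 0.89 0.92 0.97 0.62]
 [0.86 0.89 0.92 0.97 0.65 0.6 ]
 [0.89 0.92 0.96 1.01 0.63 0.6 ]
 [0.93 0.97 1.01 1.07 0.62 0.59]
 [0.97 1.01 1.06 0.67 0.61 0.59]
 [1.02 1.11 1.14 0.66 0.61 0.59]
 [1.1  1.07 1.1  1.1  0.63 0.61]]
[ 0.31041928 -0.24880092  0.23152268] [-9.75956236e-01 -2.46312242e-01  2.02109472e+00 -3.87747681e-04
  1.36570865e+00  5.93686752e-01] 0.95 [9.99999195e-01 1.23226494e-03 3.01470427e-04] 0.0495573084067431
```

View pics/s1.png

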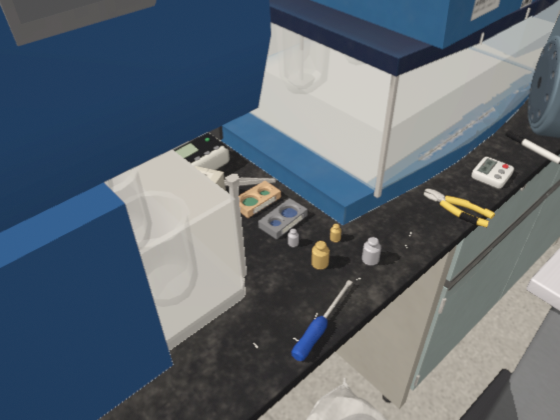

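The grey shape has moved, so it is the robot's shoulder and the lane is clear. I'll carry on past the tank front.

Request:
carry_out --steps '[{"x": -3,"y": -400,"z": 0,"yaw": 0,"jaw": 50},{"x": -3,"y": -400,"z": 0,"yaw": 0,"jaw": 50},{"x": -3,"y": -400,"z": 0,"yaw": 0,"jaw": 50},{"x": -3,"y": -400,"z": 0,"yaw": 0,"jaw": 50},{"x": -3,"y": -400,"z": 0,"yaw": 0,"jaw": 50},{"x": -3,"y": -400,"z": 0,"yaw": 0,"jaw": 50},{"x": -3,"y": -400,"z": 0,"yaw": 0,"jaw": 50},{"x": -3,"y": -400,"z": 0,"yaw": 0,"jaw": 50},{"x": -3,"y": -400,"z": 0,"yaw": 0,"jaw": 50},{"x": -3,"y": -400,"z": 0,"yaw": 0,"jaw": 50}]'

```text
clock: 1.78
ee_pos: [0.3077, 0.1538, 0.2317]
tool_rot: [[1.0, 0.0, 0.001], [0.0, -1.0, 0.001], [0.001, -0.001, -1.0]]
contact_force: [0.0, 0.2, -0.6]
gripper_width: 0.0499
finger_force: 0.0
```

Request:
carry_out --steps '[{"x": 0,"y": -164,"z": 0,"yaw": 0,"jaw": 50},{"x": 0,"y": -164,"z": 0,"yaw": 0,"jaw": 50},{"x": 0,"y": -164,"z": 0,"yaw": -0.3,"jaw": 50},{"x": 0,"y": -164,"z": 0,"yaw": -1.571,"jaw": 50},{"x": 10,"y": -164,"z": 0,"yaw": -1.571,"jaw": 50},{"x": 20,"y": -164,"z": 0,"yaw": -1.571,"jaw": 50},{"x": 20,"y": -164,"z": 0,"yaw": -1.571,"jaw": 50},{"x": 20,"y": -164,"z": 0,"yaw": -1.571,"jaw": 50},{"x": 20,"y": -164,"z": 0,"yaw": -1.571,"jaw": 50},{"x": 20,"y": -164,"z": 0,"yaw": -1.571,"jaw": 50}]'

```text
clock: 2.62
ee_pos: [0.3289, 0.3147, 0.2309]
tool_rot: [[0.537, 0.844, -0.0], [0.844, -0.537, -0.001], [-0.001, -0.0, -1.0]]
contact_force: [0.3, -0.2, 0.3]
gripper_width: 0.0498
finger_force: 0.0
```

Request:
carry_out --steps '[{"x": 0,"y": 0,"z": 0,"yaw": -0.5,"jaw": 50},{"x": 0,"y": 0,"z": 0,"yaw": -0.5,"jaw": 50},{"x": 0,"y": 0,"z": 0,"yaw": -0.5,"jaw": 50},{"x": 0,"y": 0,"z": 0,"yaw": -0.5,"jaw": 50},{"x": 0,"y": 0,"z": 0,"yaw": -0.5,"jaw": 50}]'

```text
clock: 3.03
ee_pos: [0.3288, 0.3147, 0.231]
tool_rot: [[0.068, 0.998, -0.0], [0.998, -0.068, -0.0], [-0.0, -0.0, -1.0]]
contact_force: [-0.1, 1.0, -0.3]
gripper_width: 0.0499
finger_force: 0.0
```

```bash
cat > w.py <<'E'
from h import *
from scipy.optimize import least_squares
import sys
def fit(P,x,y,r,h,z0=0):
    m=(np.hypot(P[:,0]-x,P[:,1]-y)<r+.008)&(P[:,2]>z0+.006)&(P[:,2]<z0+h-.004);q=P[m,:2]
    if len(q)<15:return None
    s=least_squares(lambda p:np.hypot(q[:,0]-p[0],q[:,1]-p[1])-r,[x,y],loss='soft_l1',f_scale=.001)
    return s.x.round(4),len(q),np.sqrt(np.median(s.fun**2)).round(4)
E
python3 - <<'E'
from w import *
W={'SL':(.352,.319,.014,.034),'BL':(.4045,.387,.014,.034),'BS':(.4258,.3266,.009,.024),'SS':(.467,.388,.009,.024)}
c=calibration('wrist');p,d=grab_frame('wrist');cv2.imwrite('pics/w1.png',p[:,:,::-1])
u,v,P=cloud(c,d)
for k,a in W.items():print(k,fit(P,*a))
t=P[(abs(P[:,2])<.006)];print('table',np.median(t[:,2]))
s=get_state();print(s['joints'],s['ee_pos'],s['tool_rot'][:,0])
E
```

```text
SL (array([0.3505, 0.3166]), 101, np.float64(0.0002))
BL (array([0.4021, 0.3843]), 107, np.float64(0.0001))
BS (array([0.4236, 0.3244]), 69, np.float64(0.0001))
SS (array([0.4657, 0.3858]), 98, np.float64(0.0002))
table -0.0012546150425017666
[ 5.02097192e-01 -9.64403278e-02  1.89535548e+00 -2.40687037e-04
  1.34310007e+00  5.77305322e-01] [0.32860325 0.31471396 0.23102697] [ 7.50829686e-02  9.97177199e-01 -4.27083449e-04]
```

View pics/w1.png

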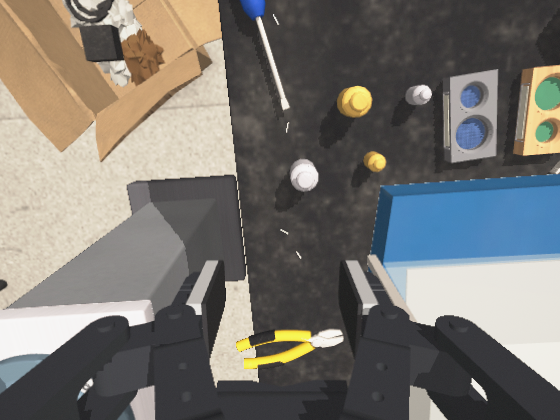

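Wrist view: steel_large is at (303,175), brass_small at (375,161), brass_large at (354,101) and steel_small at (419,95). The wrist frame sits about 2 mm off the fixed cameras. I'll go for steel_large first.

Request:
carry_out --steps '[{"x": 4,"y": 23,"z": 30,"yaw": -0.075,"jaw": 50},{"x": 4,"y": 23,"z": 70,"yaw": -0.075,"jaw": 50},{"x": 4,"y": 23,"z": 110,"yaw": -0.075,"jaw": 50},{"x": 4,"y": 23,"z": 150,"yaw": -0.075,"jaw": 50},{"x": 4,"y": 23,"z": 180,"yaw": -0.075,"jaw": 50},{"x": 4,"y": 23,"z": 200,"yaw": -0.075,"jaw": 50},{"x": 4,"y": 23,"z": 210,"yaw": -0.075,"jaw": 50},{"x": 4,"y": 23,"z": 217,"yaw": -0.075,"jaw": 50},{"x": 4,"y": 23,"z": 217,"yaw": -0.075,"jaw": 50}]'

```text
clock: 3.83
ee_pos: [0.3506, 0.3172, 0.0135]
tool_rot: [[-0.002, 1.0, -0.001], [1.0, 0.002, -0.001], [-0.001, -0.001, -1.0]]
contact_force: [0.3, 0.3, 0.4]
gripper_width: 0.0499
finger_force: 0.0
```

Request:
carry_out --steps '[{"x": 0,"y": 0,"z": 0,"yaw": 0,"jaw": 36},{"x": 0,"y": 0,"z": 0,"yaw": 0,"jaw": 32},{"x": 0,"y": 0,"z": 0,"yaw": 0,"jaw": 25},{"x": 0,"y": 0,"z": 0,"yaw": 0,"jaw": 20},{"x": 0,"y": 0,"z": 0,"yaw": 0,"jaw": 20},{"x": 0,"y": 0,"z": 0,"yaw": 0,"jaw": 20}]'

```text
clock: 4.33
ee_pos: [0.3518, 0.3183, 0.0161]
tool_rot: [[-0.004, 1.0, 0.003], [1.0, 0.004, 0.001], [0.001, 0.003, -1.0]]
contact_force: [-0.7, -0.6, 6.8]
gripper_width: 0.0253
finger_force: 58.7
```

Run:
```python
from h import *
p,d=grab_frame('wrist');q,_=grab_frame('scene')
a=cv2.resize(p[160:420,140:420,::-1],(400,371));b=cv2.resize(q[170:290,290:420,::-1],(400,371),interpolation=cv2.INTER_CUBIC)
cv2.imwrite('pics/g1.png',np.hstack([a,b]))
```

```text
(no output)
```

View pics/g1.png

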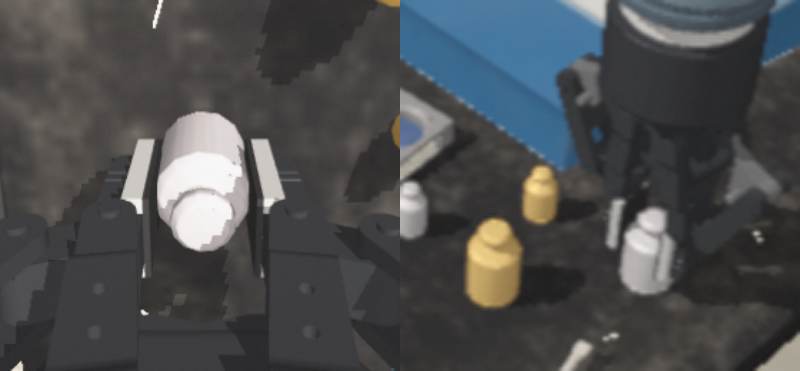

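The wrist view shows the cylinder held square between the pads. I'll lift it.

Request:
carry_out --steps '[{"x": 0,"y": 0,"z": -10,"yaw": 0,"jaw": 20},{"x": 0,"y": 0,"z": -30,"yaw": 0,"jaw": 20},{"x": 0,"y": 0,"z": -60,"yaw": 0,"jaw": 20},{"x": 0,"y": 0,"z": -90,"yaw": 0,"jaw": 20},{"x": 0,"y": 0,"z": -116,"yaw": 0,"jaw": 20},{"x": 0,"y": 0,"z": -116,"yaw": 0,"jaw": 20},{"x": 0,"y": 0,"z": -116,"yaw": 0,"jaw": 20}]'

```text
clock: 5.02
ee_pos: [0.3518, 0.3184, 0.1328]
tool_rot: [[-0.004, 1.0, 0.005], [1.0, 0.004, 0.002], [0.002, 0.005, -1.0]]
contact_force: [-0.4, 0.5, -2.1]
gripper_width: 0.0255
finger_force: 59.6
```

```bash
cat > held.py <<'E'
from w import *
r,h=map(float,sys.argv[1:3])
c=calibration('wrist');s=get_state();p,d=grab_frame('wrist');u,v,P=cloud(c,d)
R=s['tool_rot'];T=(P-s['ee_pos'])@R   # tool frame
print('ee',s['ee_pos'].round(4),'x',R[:,0].round(3),'y',R[:,1].round(3),'grip',s['gripper_width'].round(4),s['finger_force'],'F',s['contact_force'].round(1),'t',s['clock'])
m=(abs(T[:,1])<r*.8)&(T[:,0]>-.03)&(T[:,0]<.04)&(T[:,2]>-.05)&(T[:,2]<.03);q=T[m]
# knob top & bottom of visible side
print('n',len(q),'tool z range',np.percentile(q[:,2],[1,99]).round(4))
k=q[(q[:,2]<np.percentile(q[:,2],3)+.003)];print('knob top tool',k.mean(0).round(4))
zt=np.percentile(q[:,2],1);H=.048 if r>.01 else .034
w=q[(q[:,2]>zt+H-h+.004)&(q[:,2]<zt+H-.002)]
for lo in(.004,.014,.022):
    a=w[(w[:,2]>zt+H-h+lo)&(w[:,2]<zt+H-h+lo+.01)]
    if len(a)>15:
        f=least_squares(lambda p:np.hypot(a[:,0]-p[0],a[:,1]-p[1])-r,[0,0],loss='soft_l1',f_scale=.001);print('axis at tool z~',(a[:,2].mean()).round(4),'xy',f.x.round(4),len(a))
E
python3 held.py .014 .034
```

```text
Traceback (most recent call last):
  File "held.py", line 5, in <module>
    print('ee',s['ee_pos'].round(4),'x',R[:,0].round(3),'y',R[:,1].round(3),'grip',s['gripper_width'].round(4),s['finger_force'],'F',s['contact_force'].round(1),'t',s['clock'])
                                                                                   ^^^^^^^^^^^^^^^^^^^^^^^^
AttributeError: 'float' object has no attribute 'round'
```

```bash
sed -i "s/s\['gripper_width'\].round(4)/round(s['gripper_width'],4)/" held.py; python3 held.py .014 .034
```

```text
ee [0.3506 0.3177 0.131 ] x [-0.004  1.     0.001] y [1.    0.004 0.001] grip 0.0257 59.53104926738888 F [-0.1  0.  -1.6] t 5.0667
n 4644 tool z range [-0.0313  0.0141]
knob top tool [-0.0002 -0.0007 -0.0299]
axis at tool z~ -0.0085 xy [-0.002  -0.0008] 529
axis at tool z~ 0.0015 xy [-0.002  -0.0008] 439
axis at tool z~ 0.0096 xy [-0.0021 -0.0008] 381
```

Request:
carry_out --steps '[{"x": 15,"y": 40,"z": -40,"yaw": 0,"jaw": 20},{"x": 30,"y": 75,"z": -40,"yaw": 0,"jaw": 20},{"x": 30,"y": 110,"z": -40,"yaw": 0,"jaw": 20},{"x": 30,"y": 120,"z": -40,"yaw": 0,"jaw": 20},{"x": 30,"y": 120,"z": -40,"yaw": 0,"jaw": 20},{"x": 30,"y": 120,"z": -40,"yaw": 0,"jaw": 20}]'

```text
clock: 5.62
ee_pos: [0.4695, 0.3473, 0.1678]
tool_rot: [[-0.003, 1.0, -0.004], [1.0, 0.003, -0.002], [-0.002, -0.004, -1.0]]
contact_force: [-0.2, 0.4, -2.6]
gripper_width: 0.0254
finger_force: 59.8
```

```bash
cat > wells.py <<'E'
from w import *
c=calibration('wrist');s=get_state();p,d=grab_frame('wrist');cv2.imwrite('pics/wl%d.png'%(s['clock']*100),p[:,:,::-1])
print('ee',s['ee_pos'].round(4),'x',s['tool_rot'][:,0].round(3))
hsv=cv2.cvtColor(p,cv2.COLOR_RGB2HSV)
# felt floors: blue in grey, green in wood; floor at z=.007 (rim ellipse by chamfer is partly occluding)
for n,lo,hi in(('grey',(105,60,40),(130,255,200)),('wood',(60,60,40),(90,255,220))):
    m=cv2.inRange(hsv,lo,hi);m=cv2.morphologyEx(m,cv2.MORPH_OPEN,np.ones((3,3)));cs,_=cv2.findContours(m,cv2.RETR_EXTERNAL,cv2.CHAIN_APPROX_NONE)
    for k in cs:
        a=cv2.contourArea(k)
        if a<80 or a>4000:continue
        q=plane(c,k[:,0].astype(float),.007)
        if not(.45<q[:,0].mean()<.65 and .3<q[:,1].mean()<.42):continue
        (x,y),r=cv2.minEnclosingCircle((q[:,:2]*1000).astype(np.float32));print(n,a,k[:,0].mean(0).round(0),'circle',round(x,1),round(y,1),'r',round(r,1),'ext',np.ptp(q[:,:2]*1000,axis=0).round(1),'mid',((q.max(0)+q.min(0))*500)[:2].round(1))
u,v,P=cloud(c,d)
for k,x,y in(('grey',.5195,.362),('wood',.593,.3625)):
    m=(abs(P[:,0]-x)<.033)&(abs(P[:,1]-y)<.052)&(P[:,2]>.011)&(P[:,2]<.019)
    if m.sum()>200:
        q=(P[m,:2]*1000).astype(np.float32);print(k,cv2.minAreaRect(q),np.median(P[m,2]).round(4),m.sum())
E
python3 wells.py
```

```text
ee [0.4695 0.3473 0.1678] x [-0.003  1.    -0.002]
grey 840.5 [341. 192.] circle 519.8 345.1 r 15.3 ext [29.3 28.1] mid [519.9 344.8]
grey 418.0 [339. 152.] circle 516.6 380.8 r 10.2 ext [19.7 19.5] mid [516.4 380.8]
wood 300.0 [423. 197.] circle 592.5 341.6 r 9.6 ext [17.5 17.3] mid [592.7 341.6]
wood 856.5 [428. 156.] circle 591.7 377.7 r 14.8 ext [27.4 28.8] mid [592.3 377.9]
grey ((517.7622680664062, 360.71173095703125), (45.41934585571289, 83.09324645996094), 4.701000213623047) 0.0144 3511
wood ((591.526123046875, 361.4620361328125), (46.34925079345703, 83.0096664428711), 1.0726261138916016) 0.0144 3667
```

The wrist view gives the grey-large well at (341,192), about (0.5199, 0.3450), and the held weight's axis in the same frame. The target TCP is (0.521, 0.347).

Request:
carry_out --steps '[{"x": 0,"y": 30,"z": 0,"yaw": 0,"jaw": 20},{"x": 0,"y": 51.5,"z": 20,"yaw": 0,"jaw": 20},{"x": 0,"y": 51.5,"z": 60,"yaw": 0,"jaw": 20},{"x": 0,"y": 51.5,"z": 95,"yaw": 0,"jaw": 20},{"x": 0,"y": 51.5,"z": 120,"yaw": 0,"jaw": 20},{"x": 0,"y": 51.5,"z": 120,"yaw": 0,"jaw": 20},{"x": 0,"y": 51.5,"z": 120,"yaw": 0,"jaw": 20}]'

```text
clock: 6.25
ee_pos: [0.519, 0.3477, 0.0484]
tool_rot: [[-0.005, 1.0, -0.005], [1.0, 0.005, -0.002], [-0.002, -0.005, -1.0]]
contact_force: [0.3, -0.4, -0.9]
gripper_width: 0.0255
finger_force: 59.9
```

```bash
python3 held.py .014 .034; python3 wells.py
```

```text
ee [0.519  0.3477 0.0484] x [-0.005  1.    -0.002] y [ 1.     0.005 -0.005] grip 0.0255 59.94647133629769 F [ 0.3 -0.4 -0.9] t 6.25
n 4630 tool z range [-0.0312  0.014 ]
knob top tool [-0.0002 -0.0007 -0.0299]
axis at tool z~ -0.0084 xy [-0.002  -0.0008] 523
axis at tool z~ 0.0017 xy [-0.002  -0.0009] 445
axis at tool z~ 0.0097 xy [-0.0021 -0.0009] 372
ee [0.5212 0.3486 0.0508] x [-0.005  1.    -0.   ]
grey 778.5 [281. 236.] circle 519.8 345.9 r 15.2 ext [30.  16.9] mid [519.8 350.6]
grey 1064.0 [275. 183.] circle 516.7 381.2 r 10.3 ext [20.4 19.7] mid [516.7 380.9]
wood 721.5 [409. 252.] circle 592.3 341.7 r 9.9 ext [18.1 17.3] mid [592.7 341.3]
wood 2181.5 [416. 189.] circle 591.6 377.9 r 15.0 ext [28.4 28.7] mid [592.2 377.8]
grey ((517.1690063476562, 369.5436706542969), (44.97148895263672, 65.63589477539062), 5.026689052581787) 0.0145 6518
wood ((591.6288452148438, 361.72283935546875), (46.255916595458984, 82.80352783203125), 0.681452751159668) 0.0145 8866
```

Request:
carry_out --steps '[{"x": -1,"y": 0.5,"z": 5,"yaw": 0,"jaw": 20},{"x": -1,"y": 0.5,"z": 10,"yaw": 0,"jaw": 20},{"x": -1,"y": 0.5,"z": 15,"yaw": 0,"jaw": 20},{"x": -1,"y": 0.5,"z": 18,"yaw": 0,"jaw": 20},{"x": -1,"y": 0.5,"z": 21,"yaw": 0,"jaw": 20},{"x": -1,"y": 0.5,"z": 24,"yaw": 0,"jaw": 20},{"x": -1,"y": 0.5,"z": 25,"yaw": 0,"jaw": 20},{"x": -1,"y": 0.5,"z": 25,"yaw": 0,"jaw": 20}]'

```text
clock: 7.02
ee_pos: [0.5222, 0.3472, 0.0248]
tool_rot: [[-0.004, 1.0, -0.001], [1.0, 0.004, -0.0], [-0.0, -0.001, -1.0]]
contact_force: [0.2, -0.4, -0.9]
gripper_width: 0.0251
finger_force: 60.0
```

Request:
carry_out --steps '[{"x": 0,"y": 0,"z": 1,"yaw": 0,"jaw": 20},{"x": 0,"y": 0,"z": 2,"yaw": 0,"jaw": 20},{"x": 0,"y": 0,"z": 2,"yaw": 0,"jaw": 20}]'

```text
clock: 7.27
ee_pos: [0.5225, 0.3473, 0.0232]
tool_rot: [[-0.004, 1.0, 0.0], [1.0, 0.004, 0.0], [0.0, 0.0, -1.0]]
contact_force: [0.2, 0.1, -2.1]
gripper_width: 0.0257
finger_force: 60.0
```

Request:
carry_out --steps '[{"x": 0,"y": 0,"z": 0,"yaw": 0,"jaw": 29},{"x": 0,"y": 0,"z": 0,"yaw": 0,"jaw": 34},{"x": 0,"y": 0,"z": 0,"yaw": 0,"jaw": 42},{"x": 0,"y": 0,"z": 0,"yaw": 0,"jaw": 46},{"x": 0,"y": 0,"z": -2,"yaw": 0,"jaw": 46},{"x": 0,"y": 0,"z": -30,"yaw": 0,"jaw": 46},{"x": 0,"y": 0,"z": -60,"yaw": 0,"jaw": 46},{"x": 0,"y": 0,"z": -100,"yaw": 0,"jaw": 46},{"x": 0,"y": 0,"z": -130,"yaw": 0,"jaw": 46},{"x": 0,"y": 0,"z": -130,"yaw": 0,"jaw": 46}]'

```text
clock: 8.1
ee_pos: [0.5267, 0.3493, 0.1619]
tool_rot: [[-0.004, 1.0, 0.012], [1.0, 0.004, 0.005], [0.005, 0.012, -1.0]]
contact_force: [0.6, 0.4, 1.4]
gripper_width: 0.0463
finger_force: 0.0
```

```bash
cat > chk.py <<'E'
from w import *
W={'SL':(.352,.319,.014,.034),'BL':(.4045,.387,.014,.034),'BS':(.4258,.3266,.009,.024),'SS':(.467,.388,.009,.024)}
c=calibration('wrist');s=get_state();p,d=grab_frame('wrist');u,v,P=cloud(c,d);cv2.imwrite('pics/chk%d.png'%(s['clock']*100),p[:,:,::-1])
print('ee',s['ee_pos'].round(4),'x',s['tool_rot'][:,0].round(3),'jaw',round(s['gripper_width'],4),'t',s['clock'])
for k,a in W.items():
    f=fit(P,*a)
    if f:print(k,f)
for k,x,y,r,h in(('grey L',.521,.346,.014,.034),('grey S',.517,.382,.009,.024),('wood S',.593,.342,.009,.024),('wood L',.593,.378,.014,.034)):
    f=fit(P,x,y,r,h,.016)
    if f:
        m=np.hypot(P[:,0]-x,P[:,1]-y)<.015;print(k,f,'top z',np.percentile(P[m,2],99).round(4))
E
python3 chk.py
```

```text
ee [0.5267 0.3493 0.1619] x [-0.004  1.     0.005] jaw 0.0463 t 8.1
BL (array([0.4019, 0.3843]), 399, np.float64(0.0002))
BS (array([0.4236, 0.3237]), 137, np.float64(0.0002))
SS (array([0.4649, 0.3861]), 71, np.float64(0.0001))
grey L (array([0.5216, 0.3434]), 661, np.float64(0.0016)) top z 0.2453
```

Request:
carry_out --steps '[{"x": 20,"y": -28,"z": 0,"yaw": 0.12,"jaw": 42},{"x": 40,"y": -56,"z": 0,"yaw": 0.24,"jaw": 42},{"x": 40,"y": -56,"z": 0,"yaw": 0.36,"jaw": 42},{"x": 40,"y": -56,"z": 0,"yaw": 1.571,"jaw": 42},{"x": 40,"y": -56,"z": 0,"yaw": 1.571,"jaw": 42},{"x": 40,"y": -56,"z": 0,"yaw": 1.571,"jaw": 42},{"x": 40,"y": -56,"z": 0,"yaw": 1.571,"jaw": 42},{"x": 40,"y": -56,"z": 0,"yaw": 1.571,"jaw": 42},{"x": 40,"y": -56,"z": 0,"yaw": 1.571,"jaw": 42},{"x": 40,"y": -56,"z": 0,"yaw": 1.571,"jaw": 42}]'

```text
clock: 8.98
ee_pos: [0.4655, 0.3867, 0.1519]
tool_rot: [[0.945, 0.328, -0.002], [0.328, -0.945, -0.001], [-0.002, 0.0, -1.0]]
contact_force: [0.8, -0.4, 0.4]
gripper_width: 0.0417
finger_force: 0.0
```

Request:
carry_out --steps '[{"x": 0,"y": 0,"z": 0,"yaw": 0.4,"jaw": 42},{"x": 0,"y": 0,"z": 0,"yaw": 0.4,"jaw": 42},{"x": 0,"y": 0,"z": 0,"yaw": 0.4,"jaw": 42},{"x": 0,"y": 0,"z": 0,"yaw": 0.4,"jaw": 42},{"x": 0,"y": 0,"z": 0,"yaw": 0.4,"jaw": 42}]'

```text
clock: 9.4
ee_pos: [0.4658, 0.3867, 0.1523]
tool_rot: [[0.998, -0.058, -0.001], [-0.058, -0.998, -0.001], [-0.001, 0.001, -1.0]]
contact_force: [0.5, -0.2, -0.0]
gripper_width: 0.0421
finger_force: 0.0
```

```bash
sed -i 's/,r,h,.016)/,r,h,.009)/' chk.py; python3 chk.py; python3 wells.py|head -1
```

```text
ee [0.4658 0.3867 0.1523] x [ 0.998 -0.058 -0.001] jaw 0.0421 t 9.4
BL (array([0.4013, 0.3843]), 366, np.float64(0.0002))
BS (array([0.4231, 0.3244]), 136, np.float64(0.0001))
SS (array([0.4645, 0.386 ]), 82, np.float64(0.0001))
grey L (array([0.5224, 0.3456]), 471, np.float64(0.0025)) top z 0.0545
grey S (array([0.5174, 0.3854]), 145, np.float64(0.0057)) top z 0.0155
wood S (array([0.59  , 0.3414]), 187, np.float64(0.0062)) top z 0.0158
wood L (array([0.5895, 0.3805]), 212, np.float64(0.0055)) top z 0.0099
ee [0.4659 0.3868 0.1525] x [ 0.998 -0.057 -0.001]
```

Request:
carry_out --steps '[{"x": 1,"y": 0,"z": 40,"yaw": 0.058,"jaw": 42},{"x": 1,"y": 0,"z": 80,"yaw": 0.0,"jaw": 42},{"x": 1,"y": 0,"z": 110,"yaw": 0.0,"jaw": 42},{"x": 1,"y": 0,"z": 130,"yaw": 0.0,"jaw": 42},{"x": 1,"y": 0,"z": 139,"yaw": 0.0,"jaw": 42},{"x": 1,"y": 0,"z": 139,"yaw": 0.0,"jaw": 42},{"x": 1,"y": 0,"z": 139,"yaw": 0.0,"jaw": 42}]'

```text
clock: 10.08
ee_pos: [0.4676, 0.3872, 0.0147]
tool_rot: [[0.998, -0.059, 0.0], [-0.059, -0.998, 0.0], [0.0, -0.0, -1.0]]
contact_force: [0.1, 1.2, 0.7]
gripper_width: 0.0418
finger_force: 0.0
```

Request:
carry_out --steps '[{"x": 0,"y": 0,"z": 0,"yaw": 0,"jaw": 30},{"x": 0,"y": 0,"z": 0,"yaw": 0,"jaw": 24},{"x": 0,"y": 0,"z": 0,"yaw": 0,"jaw": 19},{"x": 0,"y": 0,"z": 0,"yaw": 0,"jaw": 15},{"x": 0,"y": 0,"z": 0,"yaw": 0,"jaw": 10},{"x": 0,"y": 0,"z": 0,"yaw": 0,"jaw": 10},{"x": 0,"y": 0,"z": 0,"yaw": 0,"jaw": 10}]'

```text
clock: 10.67
ee_pos: [0.4685, 0.3876, 0.0161]
tool_rot: [[0.998, -0.06, 0.003], [-0.06, -0.998, 0.001], [0.003, -0.001, -1.0]]
contact_force: [-1.0, 0.3, 6.5]
gripper_width: 0.0145
finger_force: 58.5
```

Request:
carry_out --steps '[{"x": 0,"y": 0,"z": -10,"yaw": 0,"jaw": 10},{"x": 0,"y": 0,"z": -40,"yaw": 0,"jaw": 10},{"x": 0,"y": 0,"z": -80,"yaw": 0,"jaw": 10},{"x": 0,"y": 0,"z": -115,"yaw": -1.63,"jaw": 10},{"x": 0,"y": 0,"z": -115,"yaw": -1.63,"jaw": 10},{"x": 0,"y": 0,"z": -115,"yaw": -1.63,"jaw": 10},{"x": 0,"y": 0,"z": -115,"yaw": -1.63,"jaw": 10},{"x": 0,"y": 0,"z": -115,"yaw": -1.63,"jaw": 10},{"x": 0,"y": 0,"z": -115,"yaw": -1.63,"jaw": 10},{"x": 0,"y": 0,"z": -115,"yaw": -1.63,"jaw": 10}]'

```text
clock: 11.5
ee_pos: [0.4671, 0.387, 0.13]
tool_rot: [[0.681, 0.732, 0.0], [0.732, -0.681, 0.0], [0.0, 0.0, -1.0]]
contact_force: [0.6, -0.2, -0.7]
gripper_width: 0.0137
finger_force: 58.6
```

Request:
carry_out --steps '[{"x": 0,"y": 0,"z": 0,"yaw": -0.8,"jaw": 10},{"x": 0,"y": 0,"z": 0,"yaw": -0.8,"jaw": 10},{"x": 0,"y": 0,"z": 0,"yaw": -0.8,"jaw": 10},{"x": 0,"y": 0,"z": 0,"yaw": -0.8,"jaw": 10},{"x": 0,"y": 0,"z": 0,"yaw": -0.8,"jaw": 10},{"x": 0,"y": 0,"z": 0,"yaw": -0.8,"jaw": 10},{"x": 0,"y": 0,"z": 0,"yaw": -0.8,"jaw": 10}]'

```text
clock: 12.08
ee_pos: [0.4671, 0.387, 0.1299]
tool_rot: [[-0.051, 0.999, 0.0], [0.999, 0.051, 0.0], [0.0, 0.0, -1.0]]
contact_force: [0.3, -0.3, -0.8]
gripper_width: 0.0143
finger_force: 58.6
```

```bash
python3 held.py .009 .024; python3 wells.py
```

```text
ee [0.4671 0.387  0.1299] x [-0.051  0.999  0.   ] y [0.999 0.051 0.   ] grip 0.0143 58.6426489421865 F [ 0.3 -0.3 -0.8] t 12.0833
n 2178 tool z range [-0.0364  0.0146]
knob top tool [ 0.0004  0.0066 -0.0356]
axis at tool z~ -0.0159 xy [ 0.0066 -0.0016] 627
axis at tool z~ -0.0072 xy [-0.0057 -0.0018] 661
ee [0.4671 0.387  0.1299] x [-0.05   0.999  0.   ]
grey 452.5 [346. 213.] circle 516.6 380.7 r 10.3 ext [19.7 19.1] mid [516.8 380.7]
wood 304.5 [434. 263.] circle 592.3 341.5 r 9.7 ext [17.2 16.6] mid [593.  341.3]
wood 927.5 [441. 221.] circle 592.3 377.4 r 14.7 ext [27.7 28.5] mid [592.6 377.4]
grey ((517.9415893554688, 360.83538818359375), (45.392093658447266, 83.4222412109375), 5.397655010223389) 0.0146 3320
wood ((591.2935791015625, 361.80059814453125), (46.356964111328125, 83.30399322509766), 0.5377657413482666) 0.0146 4201
```

```bash
sed -i 's/<r\*.8/<r*.6/; s/zt=np.percentile(q\[:,2\],1)/zt=float(sys.argv[3])/' held.py; python3 held.py .009 .024 -.018; ls pics
python3 - <<'E'
import cv2,glob
p=cv2.imread('pics/wl1208.png');cv2.imwrite('pics/v1.png',cv2.resize(p[130:400,130:430],(800,720))[:600])
E
```

```text
ee [0.4671 0.387  0.1299] x [-0.044  0.999  0.   ] y [0.999 0.044 0.   ] grip 0.0138 58.64211945037823 F [-0.8 -0.6 -0.7] t 12.1833
n 1402 tool z range [-0.0173  0.0149]
knob top tool [-0.002  -0.001  -0.0158]
axis at tool z~ 0.0009 xy [-0.0034 -0.0008] 240
axis at tool z~ 0.0098 xy [-0.0034 -0.0002] 156
chk810.png
chk940.png
g1.png
s1.png
scene0.npz
scene0.png
scene0c.png
side0.npz
side0.png
side0c.png
tr.png
w0.png
w1.png
wl1213.png
wl561.png
wl630.png
wl944.png[ WARN:0@0.024] global loadsave.cpp:275 findDecoder imread_('pics/wl1208.png'): can't open/read file: check file path/integrity
Traceback (most recent call last):
TypeError: 'NoneType' object is not subscriptable
```

Request:
carry_out --steps '[{"x": -5,"y": 30,"z": 0,"yaw": 0,"jaw": 10},{"x": -5,"y": 50.5,"z": 20,"yaw": 0,"jaw": 10},{"x": -5,"y": 50.5,"z": 50,"yaw": 0,"jaw": 10},{"x": -5,"y": 50.5,"z": 75,"yaw": 0,"jaw": 10},{"x": -5,"y": 50.5,"z": 80,"yaw": 0,"jaw": 10},{"x": -5,"y": 50.5,"z": 80,"yaw": 0,"jaw": 10},{"x": -5,"y": 50.5,"z": 80,"yaw": 0,"jaw": 10},{"x": -5,"y": 50.5,"z": 80,"yaw": 0,"jaw": 10}]'

```text
clock: 12.9
ee_pos: [0.5191, 0.385, 0.0515]
tool_rot: [[-0.044, 0.999, 0.003], [0.999, 0.044, 0.001], [0.001, 0.003, -1.0]]
contact_force: [0.2, -0.3, -0.3]
gripper_width: 0.0144
finger_force: 58.7
```

```bash
python3 held.py .009 .024 -.0175; python3 wells.py | head -3; f=$(ls -t pics/wl*|head -1); python3 -c "
import cv2
p=cv2.imread('$f');cv2.imwrite('pics/v1.png',cv2.resize(p[130:400,130:430],(640,576)))"
```

```text
ee [0.5191 0.385  0.0515] x [-0.044  0.999  0.001] y [0.999 0.044 0.003] grip 0.0144 58.71971752436366 F [ 0.2 -0.3 -0.3] t 12.9
n 1643 tool z range [-0.0173  0.0159]
knob top tool [-0.002  -0.001  -0.0159]
axis at tool z~ 0.0013 xy [-0.0033 -0.0007] 235
axis at tool z~ 0.0112 xy [-0.0174  0.0001] 374
ee [0.5192 0.3851 0.0517] x [-0.044  0.999  0.002]
grey 175.0 [284. 239.] circle 519.0 383.7 r 9.0 ext [15.2 11.8] mid [519.  384.1]
wood 261.5 [405. 307.] circle 593.8 342.3 r 8.3 ext [15.7 11.4] mid [593.9 343.8]
```

View pics/v1.png

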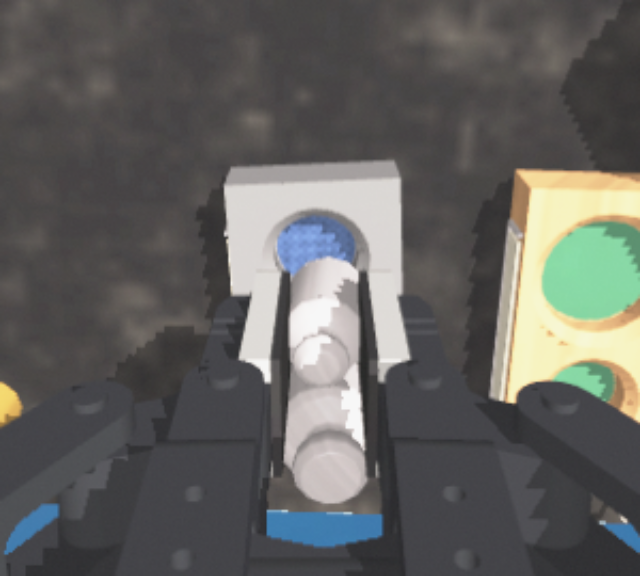

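The wrist crop shows the small weight upright in the pads just in front of the blue well at (315,250), lined up sideways to within about 1 mm. I'll lower it.

Request:
carry_out --steps '[{"x": 0,"y": -0.5,"z": 6,"yaw": 0,"jaw": 10},{"x": 0,"y": -0.5,"z": 12,"yaw": 0,"jaw": 10},{"x": 0,"y": -0.5,"z": 16,"yaw": 0,"jaw": 10},{"x": 0,"y": -0.5,"z": 20,"yaw": 0,"jaw": 10},{"x": 0,"y": -0.5,"z": 24,"yaw": 0,"jaw": 10},{"x": 0,"y": -0.5,"z": 26,"yaw": 0,"jaw": 10},{"x": 0,"y": -0.5,"z": 27,"yaw": 0,"jaw": 10},{"x": 0,"y": -0.5,"z": 27,"yaw": 0,"jaw": 10},{"x": 0,"y": -0.5,"z": 27,"yaw": 0,"jaw": 10}]'

```text
clock: 13.75
ee_pos: [0.5173, 0.3843, 0.0231]
tool_rot: [[-0.044, 0.999, -0.001], [0.999, 0.044, -0.0], [-0.0, -0.001, -1.0]]
contact_force: [-3.0, -0.1, 7.1]
gripper_width: 0.014
finger_force: 59.6
```

Request:
carry_out --steps '[{"x": 0,"y": 0,"z": 0,"yaw": 0,"jaw": 18},{"x": 0,"y": 0,"z": 0,"yaw": 0,"jaw": 22},{"x": 0,"y": 0,"z": 0,"yaw": 0,"jaw": 30},{"x": 0,"y": 0,"z": 0,"yaw": 0,"jaw": 38},{"x": 0,"y": 0,"z": -3,"yaw": 0,"jaw": 38},{"x": 0,"y": 0,"z": -30,"yaw": 0,"jaw": 42},{"x": 0,"y": 0,"z": -70,"yaw": 0,"jaw": 42},{"x": 0,"y": 0,"z": -110,"yaw": 0,"jaw": 42},{"x": 0,"y": 0,"z": -130,"yaw": 0,"jaw": 42},{"x": 0,"y": 0,"z": -130,"yaw": 0,"jaw": 42}]'

```text
clock: 14.58
ee_pos: [0.521, 0.3861, 0.1596]
tool_rot: [[-0.044, 0.999, 0.01], [0.999, 0.044, 0.005], [0.005, 0.011, -1.0]]
contact_force: [0.5, 0.8, 1.0]
gripper_width: 0.042
finger_force: 0.0
```

```bash
python3 chk.py
python3 - <<'E'
from w import *
p,d=grab_frame('side')
u,v,P=cloud(calibration('side'),d)
for k,x,y,r,h in(('L',.522,.347,.014,.034),('S',.518,.3826,.009,.024)):
    f=fit(P,x,y,r,h,.012);m=np.hypot(P[:,0]-x,P[:,1]-y)<.012;print(k,f,P[m,2].max() if m.any() else 0)
E
```

```text
ee [0.521  0.3861 0.1596] x [-0.044  0.999  0.005] jaw 0.042 t 14.5833
BL (array([0.4019, 0.3844]), 403, np.float64(0.0002))
BS (array([0.4236, 0.3238]), 156, np.float64(0.0002))
grey L (array([0.5218, 0.3453]), 573, np.float64(0.0007)) top z 0.0546
grey S (array([0.5176, 0.381 ]), 343, np.float64(0.0048)) top z 0.2428
wood S (array([0.5971, 0.3427]), 208, np.float64(0.0052)) top z 0.0158
wood L (array([0.5971, 0.3772]), 203, np.float64(0.0048)) top z 0.0118
L (array([0.5226, 0.3469]), 201, np.float64(0.0008)) 0.4165971808079602
S (array([0.519 , 0.3829]), 75, np.float64(0.0007)) 0.2558348048008405
```

Request:
carry_out --steps '[{"x": 2,"y": -40,"z": 0,"yaw": 0.044,"jaw": 48},{"x": 5,"y": -80,"z": 0,"yaw": 0.044,"jaw": 48},{"x": 7,"y": -113.5,"z": 10,"yaw": 0.044,"jaw": 48},{"x": 7,"y": -113.5,"z": 30,"yaw": 0.044,"jaw": 48},{"x": 7,"y": -113.5,"z": 65,"yaw": 0.044,"jaw": 48},{"x": 7,"y": -113.5,"z": 100,"yaw": 0.044,"jaw": 48},{"x": 7,"y": -113.5,"z": 125,"yaw": 0.044,"jaw": 48},{"x": 7,"y": -113.5,"z": 139,"yaw": 0.044,"jaw": 48},{"x": 7,"y": -113.5,"z": 139,"yaw": 0.044,"jaw": 48},{"x": 7,"y": -113.5,"z": 139,"yaw": 0.044,"jaw": 48}]'

```text
clock: 15.52
ee_pos: [0.402, 0.3851, 0.0112]
tool_rot: [[0.0, 1.0, -0.004], [1.0, -0.0, -0.003], [-0.003, -0.004, -1.0]]
contact_force: [-0.4, -0.4, -0.4]
gripper_width: 0.0479
finger_force: 0.0
```

Request:
carry_out --steps '[{"x": 0,"y": 0,"z": 0,"yaw": 0,"jaw": 36},{"x": 0,"y": 0,"z": 0,"yaw": 0,"jaw": 31},{"x": 0,"y": 0,"z": 0,"yaw": 0,"jaw": 25},{"x": 0,"y": 0,"z": 0,"yaw": 0,"jaw": 20},{"x": 0,"y": 0,"z": 0,"yaw": 0,"jaw": 20},{"x": 0,"y": 0,"z": 0,"yaw": 0,"jaw": 20},{"x": 0,"y": 0,"z": 0,"yaw": 0,"jaw": 20}]'

```text
clock: 16.1
ee_pos: [0.4045, 0.3868, 0.0148]
tool_rot: [[-0.0, 1.0, 0.002], [1.0, 0.0, 0.001], [0.001, 0.002, -1.0]]
contact_force: [-1.3, -0.4, 6.4]
gripper_width: 0.0256
finger_force: 58.8
```

Request:
carry_out --steps '[{"x": 0,"y": 0,"z": -10,"yaw": 0,"jaw": 20},{"x": 0,"y": 0,"z": -40,"yaw": 0,"jaw": 20},{"x": 0,"y": 0,"z": -80,"yaw": 0,"jaw": 20},{"x": 0,"y": 20,"z": -120,"yaw": 0,"jaw": 20},{"x": -2,"y": 60,"z": -130,"yaw": 0,"jaw": 20},{"x": -4,"y": 100,"z": -130,"yaw": 0,"jaw": 20},{"x": -6,"y": 130,"z": -130,"yaw": 0,"jaw": 20},{"x": -6,"y": 140,"z": -130,"yaw": 0,"jaw": 20},{"x": -6,"y": 140,"z": -130,"yaw": 0,"jaw": 20},{"x": -6,"y": 140,"z": -130,"yaw": 0,"jaw": 20}]'

```text
clock: 16.93
ee_pos: [0.543, 0.3799, 0.1429]
tool_rot: [[0.001, 1.0, -0.002], [1.0, -0.001, -0.0], [-0.0, -0.002, -1.0]]
contact_force: [0.3, 0.1, -2.5]
gripper_width: 0.0253
finger_force: 59.6
```

```bash
python3 held.py .014 .034 -.032; python3 wells.py
```

```text
ee [0.543  0.3799 0.1429] x [ 0.001  1.    -0.   ] y [ 1.    -0.001 -0.002] grip 0.0253 59.56022702855989 F [ 0.3  0.1 -2.5] t 16.9333
n 3874 tool z range [-0.0324  0.0128]
knob top tool [-0.001  -0.0006 -0.0311]
axis at tool z~ -0.0092 xy [-0.0027 -0.0009] 418
axis at tool z~ 0.0007 xy [-0.0027 -0.0008] 346
axis at tool z~ 0.0088 xy [-0.0028 -0.0009] 298
ee [0.5422 0.3802 0.1427] x [-0.     1.    -0.001]
wood 327.5 [343. 242.] circle 592.5 341.3 r 9.9 ext [19.3 16.3] mid [592.5 341.2]
wood 934.5 [344. 200.] circle 591.8 377.7 r 14.9 ext [29.3 27.8] mid [591.9 377.4]
grey ((517.7677001953125, 362.5342712402344), (44.921146392822266, 80.09984588623047), 5.040201187133789) 0.0146 2976
wood ((591.3602294921875, 361.8515625), (45.4379997253418, 82.8208236694336), 0.6118029356002808) 0.0146 3610
```

Request:
carry_out --steps '[{"x": 0,"y": 30,"z": 0,"yaw": 0,"jaw": 20},{"x": 0,"y": 50.5,"z": 20,"yaw": 0,"jaw": 20},{"x": 0,"y": 50.5,"z": 55,"yaw": 0,"jaw": 20},{"x": 0,"y": 50.5,"z": 85,"yaw": 0,"jaw": 20},{"x": 0,"y": 50.5,"z": 96,"yaw": 0,"jaw": 20},{"x": 0,"y": 50.5,"z": 96,"yaw": 0,"jaw": 20},{"x": 0,"y": 50.5,"z": 96,"yaw": 0,"jaw": 20},{"x": 0,"y": 50.5,"z": 96,"yaw": 0,"jaw": 20}]'

```text
clock: 17.7
ee_pos: [0.5952, 0.3813, 0.05]
tool_rot: [[-0.001, 1.0, 0.003], [1.0, 0.001, 0.001], [0.001, 0.003, -1.0]]
contact_force: [1.0, 0.2, -1.7]
gripper_width: 0.0255
finger_force: 59.7
```

```bash
python3 held.py .014 .034 -.032; python3 wells.py
```

```text
ee [0.5952 0.3813 0.05  ] x [-0.001  1.     0.001] y [1.    0.001 0.003] grip 0.0255 59.73849861882627 F [ 1.   0.2 -1.7] t 17.7
n 3875 tool z range [-0.0325  0.013 ]
knob top tool [-0.0009 -0.0006 -0.0312]
axis at tool z~ -0.0091 xy [-0.0027 -0.0009] 412
axis at tool z~ 0.0009 xy [-0.0028 -0.0009] 340
axis at tool z~ 0.0087 xy [-0.0028 -0.0009] 291
ee [0.5957 0.3814 0.0504] x [-0.001  1.     0.002]
wood 864.5 [274. 238.] circle 591.8 377.8 r 15.2 ext [29.4 20.4] mid [591.9 381.2]
grey ((517.7652587890625, 367.71026611328125), (45.59101486206055, 69.63822174072266), 5.4902777671813965) 0.0146 6065
wood ((591.5836791992188, 361.4700622558594), (44.984867095947266, 82.91828155517578), 0.9532684087753296) 0.0146 3271
```

Request:
carry_out --steps '[{"x": 0,"y": -1,"z": 0,"yaw": 0,"jaw": 20},{"x": 0,"y": -1,"z": 0,"yaw": 0,"jaw": 20},{"x": 0,"y": -1,"z": 0,"yaw": 0,"jaw": 20},{"x": 0,"y": -1,"z": 0,"yaw": 0,"jaw": 20},{"x": 0,"y": -1,"z": 0,"yaw": 0,"jaw": 20},{"x": 0,"y": -1,"z": 0,"yaw": 0,"jaw": 20},{"x": 0,"y": -1,"z": 0,"yaw": 0,"jaw": 20},{"x": 0,"y": -1,"z": 0,"yaw": 0,"jaw": 20}]'

```text
clock: 18.47
ee_pos: [0.5932, 0.3802, 0.0472]
tool_rot: [[0.0, 1.0, -0.0], [1.0, -0.0, -0.0], [-0.0, -0.0, -1.0]]
contact_force: [0.1, -0.0, -1.3]
gripper_width: 0.0258
finger_force: 59.7
```

```bash
python3 held.py .014 .034 -.032|head -1; python3 wells.py
```

```text
ee [0.5932 0.3802 0.0472] x [ 0.  1. -0.] y [ 1. -0. -0.] grip 0.0258 59.7341662296094 F [ 0.1 -0.  -1.3] t 18.4667
ee [0.5932 0.3802 0.0472] x [ 0.  1. -0.]
wood 866.5 [280. 237.] circle 591.8 378.1 r 15.1 ext [29.5 17.1] mid [591.9 382.8]
grey ((517.7630004882812, 367.9667053222656), (45.403263092041016, 69.24031829833984), 5.210503101348877) 0.0146 6224
wood ((591.5993041992188, 361.4906005859375), (44.949100494384766, 83.00848388671875), 0.831683874130249) 0.0146 3495
```

Settled. The weight is at (0.5923, 0.3774) and the well at (0.5919, 0.3778), so I'll lower it.

Request:
carry_out --steps '[{"x": 0,"y": 0,"z": 6,"yaw": 0,"jaw": 20},{"x": 0,"y": 0,"z": 11,"yaw": 0,"jaw": 20},{"x": 0,"y": 0,"z": 15,"yaw": 0,"jaw": 20},{"x": 0,"y": 0,"z": 19,"yaw": 0,"jaw": 20},{"x": 0,"y": 0,"z": 22,"yaw": 0,"jaw": 20},{"x": 0,"y": 0,"z": 24,"yaw": 0,"jaw": 20},{"x": 0,"y": 0,"z": 25,"yaw": 0,"jaw": 20},{"x": 0,"y": 0,"z": 25,"yaw": 0,"jaw": 20},{"x": 0,"y": 0,"z": 25,"yaw": 0,"jaw": 20}]'

```text
clock: 19.32
ee_pos: [0.5935, 0.3803, 0.0225]
tool_rot: [[-0.0, 1.0, 0.0], [1.0, 0.0, 0.0], [0.0, 0.0, -1.0]]
contact_force: [-0.7, -0.0, -1.9]
gripper_width: 0.0254
finger_force: 59.8
```

Request:
carry_out --steps '[{"x": 0,"y": 0,"z": 0,"yaw": 0,"jaw": 29},{"x": 0,"y": 0,"z": 0,"yaw": 0,"jaw": 33},{"x": 0,"y": 0,"z": 0,"yaw": 0,"jaw": 37},{"x": 0,"y": 0,"z": 0,"yaw": 0,"jaw": 40},{"x": 0,"y": 0,"z": -3,"yaw": 0,"jaw": 40},{"x": 0,"y": 0,"z": -30,"yaw": 0,"jaw": 40},{"x": 0,"y": 0,"z": -70,"yaw": 0,"jaw": 40},{"x": 0,"y": 0,"z": -105,"yaw": 0,"jaw": 40},{"x": 0,"y": 0,"z": -130,"yaw": 0,"jaw": 40},{"x": 0,"y": 0,"z": -130,"yaw": 0,"jaw": 40}]'

```text
clock: 20.15
ee_pos: [0.5972, 0.382, 0.1611]
tool_rot: [[-0.0, 1.0, 0.012], [1.0, 0.0, 0.005], [0.005, 0.012, -1.0]]
contact_force: [1.6, 0.3, 0.7]
gripper_width: 0.04
finger_force: 0.0
```

Request:
carry_out --steps '[{"x": -10,"y": -40,"z": 0,"yaw": 0,"jaw": 38},{"x": -20,"y": -75,"z": 0,"yaw": 0,"jaw": 38},{"x": -32,"y": -110,"z": 0,"yaw": 0,"jaw": 38},{"x": -45,"y": -145,"z": 0,"yaw": 0,"jaw": 38},{"x": -52,"y": -168.5,"z": 10,"yaw": 0,"jaw": 38},{"x": -52,"y": -168.5,"z": 40,"yaw": 0,"jaw": 38},{"x": -52,"y": -168.5,"z": 75,"yaw": 0,"jaw": 38},{"x": -52,"y": -168.5,"z": 80,"yaw": 0,"jaw": 38},{"x": -52,"y": -168.5,"z": 80,"yaw": 0,"jaw": 38},{"x": -52,"y": -168.5,"z": 80,"yaw": 0,"jaw": 38}]'

```text
clock: 20.98
ee_pos: [0.4253, 0.3284, 0.073]
tool_rot: [[0.0, 1.0, 0.0], [1.0, -0.0, 0.0], [0.0, 0.0, -1.0]]
contact_force: [-0.1, 0.4, 0.0]
gripper_width: 0.0381
finger_force: 0.0
```

```bash
python3 chk.py | head -4
```

```text
ee [0.4253 0.3284 0.073 ] x [0. 1. 0.] jaw 0.0381 t 20.9833
BS (array([0.4235, 0.3238]), 215, np.float64(0.0001))
grey L (array([0.5221, 0.3458]), 1510, np.float64(0.0003)) top z 0.0544
grey S (array([0.5181, 0.3817]), 779, np.float64(0.0007)) top z 0.0401
```

Request:
carry_out --steps '[{"x": -1,"y": -0.5,"z": 20,"yaw": 0,"jaw": 38},{"x": -1,"y": -0.5,"z": 40,"yaw": 0,"jaw": 38},{"x": -1,"y": -0.5,"z": 52,"yaw": 0,"jaw": 38},{"x": -1,"y": -0.5,"z": 59,"yaw": 0,"jaw": 38},{"x": -1,"y": -0.5,"z": 59,"yaw": 0,"jaw": 30},{"x": -1,"y": -0.5,"z": 59,"yaw": 0,"jaw": 25},{"x": -1,"y": -0.5,"z": 59,"yaw": 0,"jaw": 20},{"x": -1,"y": -0.5,"z": 59,"yaw": 0,"jaw": 15},{"x": -1,"y": -0.5,"z": 59,"yaw": 0,"jaw": 10},{"x": -1,"y": -0.5,"z": 59,"yaw": 0,"jaw": 10}]'

```text
clock: 21.87
ee_pos: [0.4253, 0.3278, 0.0146]
tool_rot: [[-0.0, 1.0, 0.002], [1.0, 0.0, 0.001], [0.001, 0.002, -1.0]]
contact_force: [-0.6, 0.2, 6.1]
gripper_width: 0.0147
finger_force: 58.6
```

Request:
carry_out --steps '[{"x": 0,"y": 0,"z": 0,"yaw": 0,"jaw": 10},{"x": 0,"y": 0,"z": -10,"yaw": 0,"jaw": 10},{"x": 0,"y": 0,"z": -40,"yaw": 0,"jaw": 10},{"x": 0,"y": 0,"z": -80,"yaw": 0,"jaw": 10},{"x": 0,"y": 0,"z": -120,"yaw": 0,"jaw": 10},{"x": 10,"y": 30,"z": -130,"yaw": 0,"jaw": 10},{"x": 18,"y": 70,"z": -130,"yaw": 0,"jaw": 10},{"x": 18,"y": 110,"z": -130,"yaw": 0,"jaw": 10},{"x": 18,"y": 118,"z": -130,"yaw": 0,"jaw": 10},{"x": 18,"y": 118,"z": -130,"yaw": 0,"jaw": 10}]'

```text
clock: 22.7
ee_pos: [0.5448, 0.3446, 0.1438]
tool_rot: [[0.002, 1.0, 0.001], [1.0, -0.002, 0.0], [0.0, 0.001, -1.0]]
contact_force: [-0.4, -0.4, -0.7]
gripper_width: 0.0146
finger_force: 58.8
```

```bash
python3 held.py .009 .024 -.018; python3 wells.py
```

```text
ee [0.5448 0.3446 0.1438] x [0.002 1.    0.   ] y [ 1.    -0.002  0.001] grip 0.0146 58.84925778169418 F [-0.4 -0.4 -0.7] t 22.7
n 1440 tool z range [-0.0186  0.0133]
knob top tool [-0.0023 -0.0004 -0.0171]
axis at tool z~ 0.0008 xy [-0.0037 -0.0009] 234
axis at tool z~ 0.0097 xy [-0.0038 -0.0011] 155
ee [0.5426 0.3447 0.1432] x [ 0.001  1.    -0.   ]
wood 385.0 [344. 201.] circle 592.5 341.7 r 9.8 ext [18.9 17.7] mid [592.3 341.9]
grey ((517.852783203125, 360.6794128417969), (45.1452522277832, 83.1852798461914), 4.950011253356934) 0.0145 3919
wood ((591.3958740234375, 361.5064392089844), (45.597347259521484, 82.99983215332031), 0.7840335965156555) 0.0145 3872
```

Request:
carry_out --steps '[{"x": 1,"y": 30,"z": 0,"yaw": 0,"jaw": 10},{"x": 1,"y": 50.5,"z": 20,"yaw": 0,"jaw": 10},{"x": 1,"y": 50.5,"z": 55,"yaw": 0,"jaw": 10},{"x": 1,"y": 50.5,"z": 85,"yaw": 0,"jaw": 10},{"x": 1,"y": 50.5,"z": 94,"yaw": 0,"jaw": 10},{"x": 1,"y": 50.5,"z": 94,"yaw": 0,"jaw": 10},{"x": 1,"y": 50.5,"z": 94,"yaw": 0,"jaw": 10},{"x": 1,"y": 50.5,"z": 94,"yaw": 0,"jaw": 10},{"x": 1,"y": 50.5,"z": 94,"yaw": 0,"jaw": 10},{"x": 1,"y": 50.5,"z": 94,"yaw": 0,"jaw": 10}]'

```text
clock: 23.63
ee_pos: [0.594, 0.3469, 0.0518]
tool_rot: [[-0.0, 1.0, 0.003], [1.0, 0.0, 0.001], [0.001, 0.003, -1.0]]
contact_force: [-0.2, 0.7, -0.8]
gripper_width: 0.0146
finger_force: 58.9
```

Request:
carry_out --steps '[{"x": 0,"y": 0,"z": 0,"yaw": 0,"jaw": 10},{"x": 0,"y": 0,"z": 0,"yaw": 0,"jaw": 10},{"x": 0,"y": 0,"z": 0,"yaw": 0,"jaw": 10},{"x": 0,"y": 0,"z": 0,"yaw": 0,"jaw": 10},{"x": 0,"y": 0,"z": 0,"yaw": 0,"jaw": 10}]'

```text
clock: 24.05
ee_pos: [0.5927, 0.3462, 0.0492]
tool_rot: [[0.0, 1.0, -0.0], [1.0, -0.0, -0.0], [-0.0, -0.0, -1.0]]
contact_force: [-0.5, 0.6, -0.8]
gripper_width: 0.0149
finger_force: 58.9
```

```bash
python3 held.py .009 .024 -.018; python3 wells.py;python3 chk.py|grep wood
```

```text
ee [0.5927 0.3462 0.0492] x [ 0.  1. -0.] y [ 1. -0. -0.] grip 0.0149 58.90586716806865 F [-0.5  0.6 -0.8] t 24.05
n 2582 tool z range [-0.0185  0.0128]
knob top tool [-0.0022 -0.0004 -0.0171]
axis at tool z~ -0.0018 xy [ 0.02   -0.0002] 732
axis at tool z~ 0.0091 xy [0.0147 0.0001] 313
ee [0.5927 0.3462 0.0492] x [ 0.  1. -0.]
wood 567.5 [282. 246.] circle 592.4 342.0 r 10.1 ext [19.7 13.3] mid [592.5 343.5]
grey ((518.4487915039062, 360.83428955078125), (45.39805221557617, 82.82002258300781), 5.005431652069092) 0.0145 7890
wood ((591.4833984375, 367.88934326171875), (45.00765609741211, 70.50074768066406), 0.7569674849510193) 0.0145 6001
wood S (array([0.5941, 0.3485]), 196, np.float64(0.0033)) top z 0.1315
wood L (array([0.593 , 0.3778]), 1102, np.float64(0.0007)) top z 0.0545
```

Request:
carry_out --steps '[{"x": -0.7,"y": 0.7,"z": 6,"yaw": 0,"jaw": 10},{"x": -0.7,"y": 0.7,"z": 12,"yaw": 0,"jaw": 10},{"x": -0.7,"y": 0.7,"z": 16,"yaw": 0,"jaw": 10},{"x": -0.7,"y": 0.7,"z": 19,"yaw": 0,"jaw": 10},{"x": -0.7,"y": 0.7,"z": 22,"yaw": 0,"jaw": 10},{"x": -0.7,"y": 0.7,"z": 25,"yaw": 0,"jaw": 10},{"x": -0.7,"y": 0.7,"z": 26,"yaw": 0,"jaw": 10},{"x": -0.7,"y": 0.7,"z": 26,"yaw": 0,"jaw": 10},{"x": -0.7,"y": 0.7,"z": 26,"yaw": 0,"jaw": 10}]'

```text
clock: 24.95
ee_pos: [0.5935, 0.3456, 0.0233]
tool_rot: [[-0.0, 1.0, 0.0], [1.0, 0.0, 0.0], [0.0, 0.0, -1.0]]
contact_force: [1.1, -1.2, -1.1]
gripper_width: 0.0142
finger_force: 58.9
```

Request:
carry_out --steps '[{"x": 0,"y": 0,"z": 0.7,"yaw": 0,"jaw": 10},{"x": 0,"y": 0,"z": 0.7,"yaw": 0,"jaw": 18},{"x": 0,"y": 0,"z": 0.7,"yaw": 0,"jaw": 22},{"x": 0,"y": 0,"z": 0.7,"yaw": 0,"jaw": 28},{"x": 0,"y": 0,"z": 0.7,"yaw": 0,"jaw": 32},{"x": 0,"y": 0,"z": -3,"yaw": 0,"jaw": 32},{"x": 0,"y": 0,"z": -30,"yaw": 0,"jaw": 32},{"x": 0,"y": 0,"z": -70,"yaw": 0,"jaw": 32},{"x": 0,"y": -30,"z": -105,"yaw": 0,"jaw": 32},{"x": 0,"y": -60,"z": -130,"yaw": 0,"jaw": 32}]'

```text
clock: 25.78
ee_pos: [0.5367, 0.3454, 0.1553]
tool_rot: [[0.002, 1.0, 0.004], [1.0, -0.002, 0.002], [0.002, 0.004, -1.0]]
contact_force: [-0.5, 1.1, 0.3]
gripper_width: 0.0321
finger_force: 0.0
```

Request:
carry_out --steps '[{"x": 0,"y": -40,"z": 0,"yaw": 0,"jaw": 32},{"x": 0,"y": -70,"z": 0,"yaw": 0,"jaw": 32},{"x": 0,"y": -70,"z": 0,"yaw": 0,"jaw": 32},{"x": 0,"y": -70,"z": 0,"yaw": 0,"jaw": 32},{"x": 0,"y": -70,"z": 0,"yaw": 0,"jaw": 32},{"x": 0,"y": -70,"z": 0,"yaw": 0,"jaw": 32},{"x": 0,"y": -70,"z": 0,"yaw": 0,"jaw": 32},{"x": 0,"y": -70,"z": 0,"yaw": 0,"jaw": 32}]'

```text
clock: 26.45
ee_pos: [0.4657, 0.3453, 0.1519]
tool_rot: [[0.001, 1.0, -0.0], [1.0, -0.001, -0.0], [-0.0, -0.0, -1.0]]
contact_force: [0.6, -0.4, 0.1]
gripper_width: 0.0318
finger_force: 0.0
```

```bash
python3 chk.py
python3 - <<'E'
from w import *
p,d=grab_frame('side');u,v,P=cloud(calibration('side'),d)
for k,x,y,r,h in(('gL',.522,.347,.014,.034),('gS',.518,.3826,.009,.024),('wL',.594,.379,.014,.034),('wS',.594,.343,.009,.024)):
    m=np.hypot(P[:,0]-x,P[:,1]-y)<.012;print(k,fit(P,x,y,r,h,.012),np.percentile(P[m,2],97).round(4))
cv2.imwrite('pics/fin.png',cv2.resize(p[130:330,190:390,::-1],(600,600),interpolation=cv2.INTER_CUBIC))
E
```

```text
ee [0.4657 0.3453 0.1519] x [ 0.001  1.    -0.   ] jaw 0.0318 t 26.45
grey L (array([0.5217, 0.3458]), 514, np.float64(0.0004)) top z 0.2352
grey S (array([0.5181, 0.3819]), 321, np.float64(0.0034)) top z 0.0399
wood S (array([0.5935, 0.3421]), 381, np.float64(0.0005)) top z 0.0402
wood L (array([0.5932, 0.3781]), 775, np.float64(0.0004)) top z 0.0544
gL (array([0.5229, 0.3473]), 201, np.float64(0.0008)) 0.2577
gS (array([0.5188, 0.3829]), 71, np.float64(0.0008)) 0.0409
wL (array([0.5931, 0.3795]), 210, np.float64(0.0009)) 0.0555
wS (array([0.5936, 0.3437]), 81, np.float64(0.0009)) 0.0408
```

View pics/fin.png

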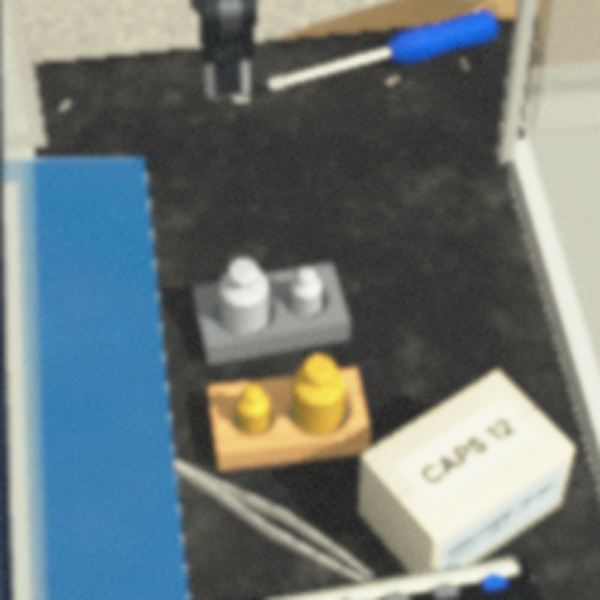

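The side view shows steel in the grey block at (243,295) and (307,290), and brass in the wooden block at (252,408) and (320,395). All four are upright, the knob tops are at the heights of bottomed weights, and the gripper is clear. I'll hand in the job.

```bash
python3 -c "
from cell import *
print(job_done())"
```

```text
the job is handed in; nothing more can be done
None
```

I handed in the job at about 26 s with all four weights upright, released and fully down in their own wells by the final camera check, and I saw no sign that the tweezers or carton had moved; no verdict came back.

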